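# Build the insulating test stand and set the open power supply on it

### The job

The open power supply will be run on this bench, so finish its insulating stand: one notched slat already lies across the rails of the stand's foot; lay a second one across them in the empty notches, then the other two side by side crosswise over those, each slat lying flat with all its notches fully home (the one kept on edge in the rack has to be laid flat first). Then set the supply, kept level, flat and centred on the top pair, its length crosswise to them and reaching over both. Do not disturb the solder reel, the bottle or the teal phone.

Things in the scene. Friction and masses are not known exactly. Their poses are not given: they have to be found in the camera images.
- stand: (sizes in mm throughout) fixed foot: two brown rails 128 long, 30 wide, tops 24 above the bench, joined by thin brass rods. Origin on the bench under its middle, z up; rails along x at y = -38 and +38, each with two notches in its top, 3 deep, 36 wide, at x = -38 and +38. Lower slats run along y, undersides 18 above the bench; upper ones along x, undersides 30, tops 48. A vice 60 high and a box 36 high are near
- slat_0: brown notched slat, 128 x 30 x 18 mm, 90 g; all four are alike, and the same any way round or up. Origin at its centre, x along it, y across its width, z through its thickness. Both wide faces have two cross notches, 3 deep, 36 wide, at x = -38 and +38: crossing slats interlock by 6, with 3 play each way. Starts fully home on the foot at lower_front
- slat_1: slat like slat_0, lying flat on the bench with 25 or more free beside its middle. Grip slats across the width at the middle, on the 40 long land between the notches: when a slat is seated only its middle is clear of the pieces below
- slat_2: slat like slat_0, lying flat on the bench; grip it as slat_1
- slat_3: slat like slat_0, standing on its long edge in the rack (its z level, 18 across, top 35 above the bench). It must end flat: lift it out, stand it on free bench (for example where slat_1 or slat_2 lay), tip it on to a wide face, take it again across its width. Set down on edge it stands by itself (30 high); pushed sideways within 6 of its top edge it falls flat
- rack: fixed grey rack: plate 128 x 74 x 5 mm with three teeth near either end, tops 25 above the bench, that form two slots 20 wide for slats on edge, open above and over the middle 86 of their length. Origin on the bench under its middle, slots along x at y = -17 and +17; slat_3 stands in the one at +17, the other is empty
- supply: open power supply, green board in a sheet-metal channel 185 mm long, 60 wide, sides 37 high and 2 thick, 0.2 to 0.37 kg, lying flat. Origin under its middle (the channel is centred 1 to its +x), y along it, x across, z up. Grip it across the channel at mid-length, gently: 12 N will do. Just beyond its far end a drawer stands open, from 84 above the bench up
- reel: reel of solder, black flanges, 62 mm across, 40 high. Bystander, to be left alone. Origin under its middle
- bottle: white bottle with a blue spout, 55 mm across, 168 high. Bystander, to be left alone. Origin under its middle
- teal_phone: teal phone, 138 x 69 x 10 mm. Bystander, to be left alone. Origin under its middle
- lower_front (a point): point on the foot: the centre of a slat that is fully home in the lower layer at x = -38, 27 mm above the bench. Axes as the foot's. slat_0 starts here
- lower_back (a point): point on the foot: the centre of a slat that is fully home in the lower layer at x = +38, 27 mm above the bench. Axes as the foot's. Empty at the start
- upper_left (a point): point on the foot: the centre of a slat that is fully home in the upper layer at y = +38, 39 mm above the bench. Axes as the foot's
- upper_right (a point): point on the foot: the centre of a slat that is fully home in the upper layer at y = -38, 39 mm above the bench. Axes as the foot's
- stand_top (a point): point over the middle of the foot, 48 mm above the bench: where the supply's origin belongs, its length along the foot's y
Not all that is in view belongs to the job. Leave any blue look-alike of the slat_2 alone.

How it is judged (in metres and radians):
On the way, in this order (a step that is already met when the one before it is completed fails the run):
1. two slats lie locked crosswise on the rails of the foot (((horizontal distance between slat_0 and lower_front below 0.011 m and z of slat_0 in the frame of lower_front between -0.0025 and 0.0025 m and angle between the x axis of slat_0 and the y axis of stand, either way round below 0.12 rad and angle between the z axis of slat_0 and the z axis of stand, either way round below 0.035 rad) or (horizontal distance between slat_1 and lower_front below 0.011 m and z of slat_1 in the frame of lower_front between -0.0025 and 0.0025 m and angle between the x axis of slat_1 and the y axis of stand, either way round below 0.12 rad and angle between the z axis of slat_1 and the z axis of stand, either way round below 0.035 rad) or (horizontal distance between slat_2 and lower_front below 0.011 m and z of slat_2 in the frame of lower_front between -0.0025 and 0.0025 m and angle between the x axis of slat_2 and the y axis of stand, either way round below 0.12 rad and angle between the z axis of slat_2 and the z axis of stand, either way round below 0.035 rad) or (horizontal distance between slat_3 and lower_front below 0.011 m and z of slat_3 in the frame of lower_front between -0.0025 and 0.0025 m and angle between the x axis of slat_3 and the y axis of stand, either way round below 0.12 rad and angle between the z axis of slat_3 and the z axis of stand, either way round below 0.035 rad)) and ((horizontal distance between slat_0 and lower_back below 0.011 m and z of slat_0 in the frame of lower_back between -0.0025 and 0.0025 m and angle between the x axis of slat_0 and the y axis of stand, either way round below 0.12 rad and angle between the z axis of slat_0 and the z axis of stand, either way round below 0.035 rad) or (horizontal distance between slat_1 and lower_back below 0.011 m and z of slat_1 in the frame of lower_back between -0.0025 and 0.0025 m and angle between the x axis of slat_1 and the y axis of stand, either way round below 0.12 rad and angle between the z axis of slat_1 and the z axis of stand, either way round below 0.035 rad) or (horizontal distance between slat_2 and lower_back below 0.011 m and z of slat_2 in the frame of lower_back between -0.0025 and 0.0025 m and angle between the x axis of slat_2 and the y axis of stand, either way round below 0.12 rad and angle between the z axis of slat_2 and the z axis of stand, either way round below 0.035 rad) or (horizontal distance between slat_3 and lower_back below 0.011 m and z of slat_3 in the frame of lower_back between -0.0025 and 0.0025 m and angle between the x axis of slat_3 and the y axis of stand, either way round below 0.12 rad and angle between the z axis of slat_3 and the z axis of stand, either way round below 0.035 rad))), for 0.2 s.
2. the other two slats lie locked crosswise on the first two (all of step 1 and ((horizontal distance between slat_0 and upper_left below 0.011 m and z of slat_0 in the frame of upper_left between -0.0025 and 0.0025 m and angle between the x axis of slat_0 and the x axis of stand, either way round below 0.12 rad and angle between the z axis of slat_0 and the z axis of stand, either way round below 0.035 rad) or (horizontal distance between slat_1 and upper_left below 0.011 m and z of slat_1 in the frame of upper_left between -0.0025 and 0.0025 m and angle between the x axis of slat_1 and the x axis of stand, either way round below 0.12 rad and angle between the z axis of slat_1 and the z axis of stand, either way round below 0.035 rad) or (horizontal distance between slat_2 and upper_left below 0.011 m and z of slat_2 in the frame of upper_left between -0.0025 and 0.0025 m and angle between the x axis of slat_2 and the x axis of stand, either way round below 0.12 rad and angle between the z axis of slat_2 and the z axis of stand, either way round below 0.035 rad) or (horizontal distance between slat_3 and upper_left below 0.011 m and z of slat_3 in the frame of upper_left between -0.0025 and 0.0025 m and angle between the x axis of slat_3 and the x axis of stand, either way round below 0.12 rad and angle between the z axis of slat_3 and the z axis of stand, either way round below 0.035 rad)) and ((horizontal distance between slat_0 and upper_right below 0.011 m and z of slat_0 in the frame of upper_right between -0.0025 and 0.0025 m and angle between the x axis of slat_0 and the x axis of stand, either way round below 0.12 rad and angle between the z axis of slat_0 and the z axis of stand, either way round below 0.035 rad) or (horizontal distance between slat_1 and upper_right below 0.011 m and z of slat_1 in the frame of upper_right between -0.0025 and 0.0025 m and angle between the x axis of slat_1 and the x axis of stand, either way round below 0.12 rad and angle between the z axis of slat_1 and the z axis of stand, either way round below 0.035 rad) or (horizontal distance between slat_2 and upper_right below 0.011 m and z of slat_2 in the frame of upper_right between -0.0025 and 0.0025 m and angle between the x axis of slat_2 and the x axis of stand, either way round below 0.12 rad and angle between the z axis of slat_2 and the z axis of stand, either way round below 0.035 rad) or (horizontal distance between slat_3 and upper_right below 0.011 m and z of slat_3 in the frame of upper_right between -0.0025 and 0.0025 m and angle between the x axis of slat_3 and the x axis of stand, either way round below 0.12 rad and angle between the z axis of slat_3 and the z axis of stand, either way round below 0.035 rad))), for 0.2 s.
At the end, for the whole second after the job is handed in: All four slats lie home: centre within 11 mm sideways and 2.5 mm in height of a seat each, direction within 7 deg, flat within 2 deg. The supply lies on the upper pair: within 20 mm of the middle, 4 mm in height, 11 deg of crosswise, 3 deg of level. All at rest (all of step 2 and horizontal distance between supply and stand_top below 0.02 m and z of supply in the frame of stand_top between -0.004 and 0.004 m and angle between the y axis of supply and the y axis of stand, either way round below 0.2 rad and angle between supply's own z axis and vertical below 0.06 rad and linear speed of each of slat_0, slat_1, slat_2, slat_3, supply below 0.02 m/s); the robot touches nothing.
It fails at once if the solder reel, the bottle or the teal phone is pushed more than 15 mm (distance of any of reel, bottle, teal_phone from where it was at the start of the episode above 0.015 m).
It fails at once if the power supply is tipped by more than 30 degrees (angle between supply's own z axis and vertical above 0.52 rad).
It also fails if it takes over 72 s, if anything falls off the work surface, if the arm or the gripper's body presses on something with over 40 N, if the wrist force passes 120 N, or if a joint passes its speed limit or range.

### The arm

A 7-joint arm with a two-finger parallel gripper is mounted at the origin on a cart in front of the work surface, level with it; the furniture and walls round the work are solid. World frame = base frame: x ahead of the robot, y to its left, z up, the work surface at z = 0. Lengths are in mm, angles in rad, forces in N, time in s.
With the tool pointing down it reaches from about 400 to 750 mm from the base axis. Payload 19.5 kg.
Tool frame: the origin (TCP) lies on the centre line of the jaws, within the pads' length; the fingertips stand 25 mm ahead of it and the grasp point (between the pads) lies 6 mm ahead of it (robot.tip_extent is the distance from the TCP to the fingertips, in mm); z points along the fingers, y is the line along which they close (so a half turn about z gives the same grasp; the last joint's range is limited). The gripper opens to 85 mm and grips with 20 to 120 N. Pads are 22 mm wide; open, the fingers measure 114 mm over their backs; the gripper's body (76 mm by 85 mm) begins 54 mm behind the grasp point. The pads swing forward as they close: fully open they stand 13 mm farther back than shut.
Start: joints at [1.266, 0.707, -0.028, 1.485, 0.022, 0.951, -0.075], TCP at [149.371, -555.235, 256.268] pointing down, gripper open.
Joint ranges: [-2.71, 2.71], [-0.32, 2.16], [-1.57, 1.52], [0, 2.45], [-1.46, 4.6], [0, 2.02], [-2.83, 2.83]. Speed limits (rad/s): [1.89, 1.89, 2.57, 2.57, 3.01, 3.01, 3.01].

### API

Orientations are given as a unit quaternion [x, y, z, w].
In Python, from station import robot gives the robot as it stands.
- The arm moves only by the shell command python3 -m inch 'ROWS' [FORCE]. ROWS is JSON, a list of rows, each an object with "delta_rot": the turn, a rotation vector about the tool's x, y, z in degrees, a list of three; "translation": the shift along the tool's x, y, z in cm, a list of three; "claw": the opening in per cent of the stroke, from 0 (shut) to 100 (fully open). A call has 1 to 5 rows; each row shifts and turns the commanded pose from where the row before left it, along the tool's axes as they then stand; what a row does not reach is not made up. A row lasts 1/12 s, in which the tool goes at most 41.7 mm and 7.16 degrees, less where a joint would pass 70% of its speed; a pose out of reach is approached as far as the arm can. A call is refused whole if a number of a shift passes 4.17 or a number of a turn 7.16, either way. A call with a gripper value outside its range is refused whole. The fingers move at their own pace and stop on an object; FORCE is the grip in N (left out, the last holds). Time passes only in rows, so rows that do not move let the fingers close. It gives the time, the measured TCP pose, the force, the opening and the grip force at its end, in the units of the state.
- robot.get_obs(): the state, without advancing time (a new reading comes with each control period).
- robot.get_image(name): name is "scene" or "top"; returns a dict with "image" (420x560x3 uint8, red, green, blue), "fx", "fy", "cx", "cy" (pixels), "world_to_cam" (4x4, takes a point from world to camera coordinates). Camera axes: x right, y down, z forward; pixel columns grow to the right and rows downward; lengths in mm; the calibration is good to about 2 mm. A picture is of the moment at which its call begins. There is no depth.
- robot.finish_job(): hands the job in; it is judged then, once.
The state is a dict: "time_s": time; "q": joint angles; "qd": joint speeds; "joint_torque": joint torques, N m; "position": TCP position; "ee_rot": TCP orientation; "contact_force": force on the tool from outside, world axes, zero at the start; "torque": the same for the moment, N m; "grip_width": opening from 0.0 (shut) to 1.0 (fully open); "grasp_force": force on a finger pad.
Only numpy, scipy, OpenCV 4.12 (cv2) and the standard library are available. Lean on these libraries where they do the work, as an engineer would, in place of code of your own. Each camera call takes 0.05 s, during which the arm holds its last target. There are 200 camera calls.

## Working session

There is one attempt and no reset: what is moved stays moved. The work goes in short steps, Python scripts to look and compute and a shell command to move; the robot and the scene stay as the last step left them, time stands still between calls to the robot, and variables do not carry over. Pictures are saved under pics/ and viewed, at most 10 in all, crops included, and the job is handed in when it is done.

```bash
ls; mkdir -p pics; python3 - <<'E'
from station import robot
import cv2,json,numpy as np
o=robot.get_obs(); print({k:np.round(v,3).tolist() for k,v in o.items()})
for n in("scene","top"):
    d=robot.get_image(n); cv2.imwrite(f"pics/{n}0.png",d["image"][:,:,::-1])
    print(n,d["fx"],d["fy"],d["cx"],d["cy"],np.round(d["world_to_cam"],3).tolist())
E
```

```text
pics
{'time_s': 0.0, 'q': [1.266, 0.707, -0.028, 1.485, 0.022, 0.951, -0.076], 'qd': [-0.0, -0.0, 0.002, 0.001, -0.001, -0.0, -0.0], 'joint_torque': [-0.001, -88.32, 1.235, -23.617, 0.017, 0.007, -0.0], 'position': [149.303, -555.006, 255.834], 'ee_rot': [0.991, 0.131, -0.0, -0.001], 'contact_force': [-0.3, -0.082, -0.466], 'torque': [0.016, 0.01, -0.012], 'grasp_force': 0.0, 'grip_width': 1.004}
scene 480.06327836776046 480.06327836776046 281.4795760203506 208.47891577072318 [[-0.932, 0.363, -0.014, 457.902], [0.295, 0.733, -0.613, -302.014], [-0.212, -0.575, -0.79, 1964.985], [0.0, 0.0, 0.0, 1.0]]
top 486.8838390148036 486.8838390148036 277.1730910949215 206.83757707562768 [[-0.002, -1.0, -0.003, 260.391], [-0.99, 0.002, -0.14, 586.313], [0.14, 0.003, -0.99, 1436.237], [0.0, 0.0, 0.0, 1.0]]
```

View pics/top0.png

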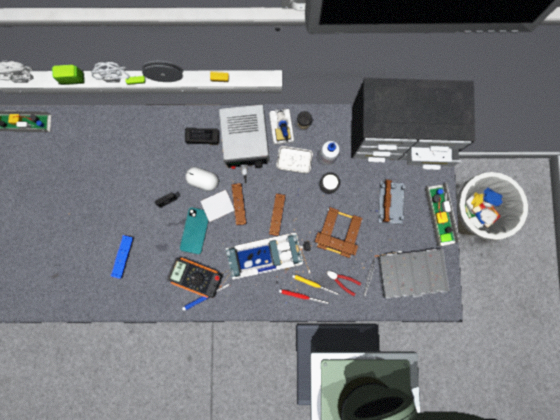

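View pics/scene0.png

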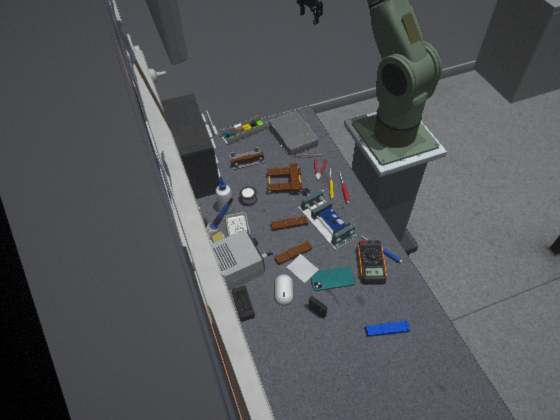

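The top view shows the two loose slats at about (239,204) and (277,214), the foot with slat_0 at (339,232), and the rack with slat_3 on edge at (391,202). The green supply is at (441,215), with the drawer above it at (432,155). A PCB vice sits at (265,255), a grey box at (415,273) and the reel at (330,183). The bottle is at (330,150) and the phone at (195,230).

Look-alikes:
- **Slats:** blue bar at (122,256).
- **Supply:** green board at (25,122), the vice's board at (265,255).

I choose the brown slats, and the supply beside the open drawer at (441,215).

```bash
cat > h.py <<'E'
from station import robot
import cv2,numpy as np
def img(n):
    return robot.get_image(n)
def ray(d,u,v,z):
    "pixel(s) -> world points on plane z"
    W=np.array(d["world_to_cam"]);R=W[:3,:3];c=-R.T@W[:3,3]
    p=np.stack([(np.asarray(u,float)-d["cx"])/d["fx"],(np.asarray(v,float)-d["cy"])/d["fy"],np.ones_like(np.asarray(u,float))],-1)@R
    return c+p*((z-c[2])/p[...,2])[...,None]
def proj(d,P):
    W=np.array(d["world_to_cam"]);q=np.asarray(P,float)@W[:3,:3].T+W[:3,3]
    return np.stack([d["fx"]*q[...,0]/q[...,2]+d["cx"],d["fy"]*q[...,1]/q[...,2]+d["cy"]],-1)
def brown(im):
    h=cv2.cvtColor(im,cv2.COLOR_RGB2HSV)
    return cv2.inRange(h,(4,110,50),(16,255,220))
def rects(d,z,box,amin=40):
    m=brown(d["image"]);k=np.zeros_like(m);x0,y0,x1,y1=box;k[y0:y1,x0:x1]=m[y0:y1,x0:x1]
    for c in cv2.findContours(k,cv2.RETR_EXTERNAL,cv2.CHAIN_APPROX_NONE)[0]:
        if cv2.contourArea(c)<amin: continue
        p=c[:,0,:]; w=ray(d,p[:,0],p[:,1],z)[:,:2].astype(np.float32)
        (cx,cy),(a,b),an=cv2.minAreaRect(w)
        if a<b: a,b,an=b,a,an+90
        an=(an+90)%180-90
        u=p.mean(0); M=cv2.moments(c); cen=ray(d,M['m10']/M['m00'],M['m01']/M['m00'],z)
        print("px",u.round(1),"rect",round(cx,1),round(cy,1),"size",round(a,1),round(b,1),"yaw",round(an,1),"cen",cen.round(1)[:2])
def go(x,y,z,yaw):
    "remaining: turn about tool z (deg), then tool-axes shift in cm after turn; yaw = world dir of tool x (deg)"
    o=robot.get_obs();from scipy.spatial.transform import Rotation as Ro
    R=Ro.from_quat(o["ee_rot"]).as_matrix();p=np.array(o["position"])
    cur=np.degrees(np.arctan2(R[1,0],R[0,0]));t=np.radians(yaw)
    dw=np.array([x,y,z])-p
    Rt=np.array([[np.cos(t),np.sin(t),0],[np.sin(t),-np.cos(t),0],[0,0,-1]])
    tilt=np.degrees(R.T@np.cross(R[:,2],[0,0,-1]))
    print("t",round(o["time_s"],2),"pos",p.round(1),"yaw",round(cur,1),"tilt-fix xy",tilt.round(2)[:2],"| turn z",round(-((yaw-cur+180)%360-180),1),"then cm",(Rt.T@dw/10).round(2),"| now cm",(R.T@dw/10).round(2),"F",np.round(o["contact_force"],1),"grip",round(o["grip_width"],3),round(o["grasp_force"],1),"q7",round(o["q"][6],2))
E
python3 - <<'E'
from h import *
d=img("top");I=d["image"][:,:,::-1]
rects(d,18,(220,170,300,245));rects(d,36,(300,190,420,260))
c=cv2.resize(I[165:310,300:470],None,fx=4.1,fy=4.1,interpolation=cv2.INTER_CUBIC);cv2.imwrite("pics/c1.png",c)
s=img("scene");rects(s,18,(260,200,330,275));cv2.imwrite("pics/c2.png",cv2.resize(s["image"][110:270,215:360,::-1],None,fx=3.7,fy=3.7,interpolation=cv2.INTER_CUBIC))
E
```

```text
px [277. 214.] rect 567.6 259.7 size 126.9 28.5 yaw -9.4 cen [567.5 260. ]
px [238.5 204. ] rect 600.1 378.6 size 126.8 29.1 yaw 7.5 cen [599.4 378.4]
px [339.1 233.2] rect 510.4 71.1 size 126.9 125.4 yaw 71.4 cen [500.8  74.4]
px [386.7 205.3] rect 591.2 -74.5 size 96.3 17.7 yaw -4.5 cen [592.6 -74.6]
px [292.7 252. ] rect 598.7 384.7 size 127.8 35.5 yaw 8.9 cen [599.4 383.8]
px [289.  222.3] rect 565.8 266.8 size 126.4 37.8 yaw -7.9 cen [566.2 265.2]
```

View pics/c1.png

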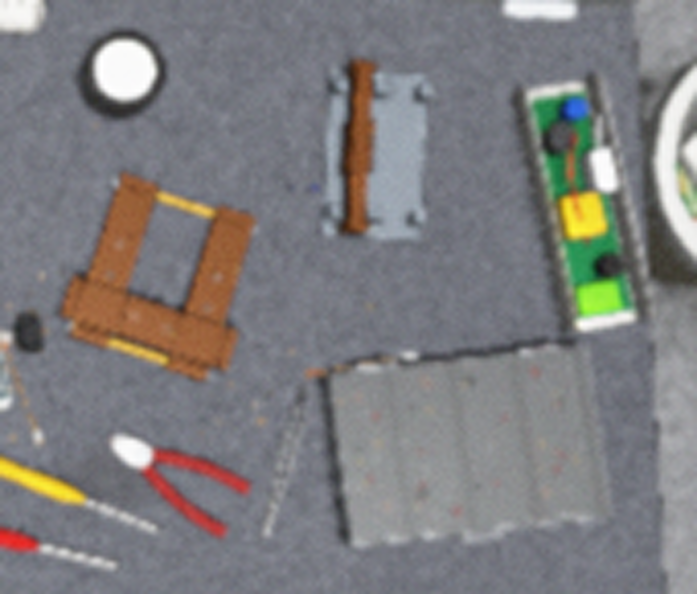

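View pics/c2.png

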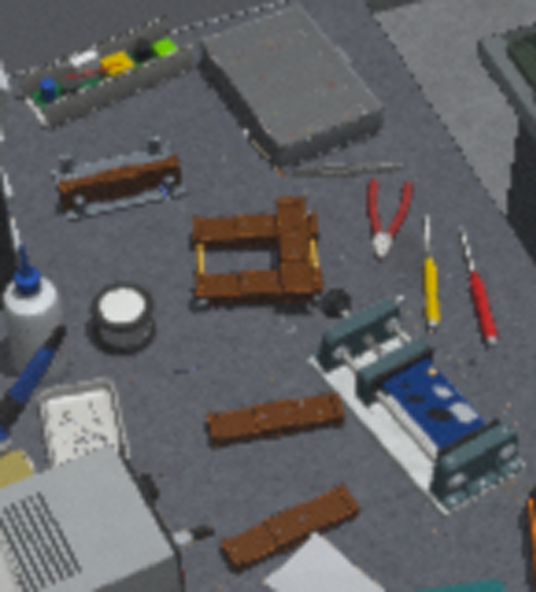

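The crops show the foot with slat_0 on its near notches and the far notches empty. Slat_3 stands in the left slot of the rack (top-view px ~(388,201)), and the supply with its yellow and blue parts is at px ~(441,215), between the grey box and the drawer. The brown slats are plain to tell apart from the rest. Next I measure the foot, rack slat and supply more closely.

```bash
python3 - <<'E'
from h import *
d=img("top");h=cv2.cvtColor(d["image"],cv2.COLOR_RGB2HSV)
m=cv2.inRange(h,(3,90,35),(18,255,230))
def pts(mask,box,z):
    x0,y0,x1,y1=box;k=np.zeros_like(mask);k[y0:y1,x0:x1]=mask[y0:y1,x0:x1]
    c=max(cv2.findContours(k,0,cv2.CHAIN_APPROX_NONE)[0],key=cv2.contourArea)[:,0]
    v=np.argwhere(k)[:,::-1]
    return ray(d,c[:,0],c[:,1],z)[:,:2],ray(d,v[:,0],v[:,1],z)[:,:2]
c,_=pts(m,(300,190,372,265),24);print("footrect z24",cv2.minAreaRect(c.astype(np.float32)))
c0=np.array([505,72.])
for yaw in (-17.,-18.,-19.,-20.):
    t=np.radians(yaw);ex=np.array([np.cos(t),np.sin(t)]);ey=np.array([-ex[1],ex[0]])
    l=np.c_[(c-c0)@ex,(c-c0)@ey]
    c36,_=pts(m,(300,190,372,265),36);l36=np.c_[(c36-c0)@ex,(c36-c0)@ey]
    r=l[(l[:,0]>0)&(l[:,0]<50)&(l[:,1]<-30)]; f1=l[(l[:,0]>45)&(l[:,1]<-30)];f2=l[(l[:,0]>45)&(l[:,1]>30)]
    print(yaw,"right rail side pts y (mean,std)",r[:,1].mean().round(1),r[:,1].std().round(2),"slope",np.polyfit(r[:,0],r[:,1],1)[0].round(3),"far R/L x",np.percentile(f1[:,0],90).round(1),np.percentile(f2[:,0],90).round(1),"slat0 y ends",l36[:,1].min().round(1),l36[:,1].max().round(1),"near x",l36[:,0].min().round(1))
c,v=pts(m,(372,170,410,230),35);print("slat3",cv2.minAreaRect(c.astype(np.float32)),v.mean(0),v.min(0),v.max(0))
for bx in((226,175,252,232),(262,185,292,243)):
    c,v=pts(m,bx,18);print("slat",cv2.minAreaRect(c.astype(np.float32)),v.mean(0))
# supply: board + colours, by saturation green
g=cv2.inRange(h,(40,80,40),(90,255,255));c,v=pts(g,(425,180,458,250),20);print("board",cv2.minAreaRect(c.astype(np.float32)))
for n,p in dict(TL=(427.5,187.5),TR=(445.5,183.5),BR=(456.5,241.5),BL=(439,246)).items(): print(n,ray(d,*p,37).round(1))
print("drawer near edge",ray(d,432,160,84),"reel",ray(d,330,183,40),"bottle",ray(d,330,150,160))
go(567.5,260,80,170)
E
```

```text
footrect z24 ((511.3686218261719, 69.76290893554688), (129.14102172851562, 128.38525390625), 71.16307067871094)
-17.0 right rail side pts y (mean,std) -51.5 0.83 slope -0.014 far R/L x 68.8 71.9 slat0 y ends -62.3 65.9 near x -59.5
-18.0 right rail side pts y (mean,std) -51.1 0.81 slope 0.004 far R/L x 69.4 71.2 slat0 y ends -62.7 65.4 near x -58.7
-19.0 right rail side pts y (mean,std) -50.6 0.86 slope 0.021 far R/L x 70.1 70.5 slat0 y ends -63.1 65.0 near x -58.5
-20.0 right rail side pts y (mean,std) -50.3 0.91 slope 0.031 far R/L x 70.8 69.7 slat0 y ends -63.5 64.5 near x -59.4
slat3 ((606.9038696289062, -76.10824584960938), (18.552064895629883, 127.99031066894531), 85.21142578125) [608.07655416 -76.32838292] [543.59024343 -90.45426912] [670.20170934 -62.01873369]
slat ((600.652099609375, 378.86260986328125), (128.6725311279297, 30.398164749145508), 7.229971408843994) [600.11757301 378.81261592]
slat ((567.3507080078125, 260.08343505859375), (29.821550369262695, 128.43260192871094), 80.57350158691406) [567.1265879  260.22496227]
board ((525.3214111328125, -252.1234893798828), (84.36250305175781, 40.52979278564453), 8.585380554199219)
TL [ 646.1 -200.8   37. ]
TR [ 658.4 -256.5   37. ]
BR [ 480.8 -280.6   37. ]
BL [ 467.4 -227.3   37. ]
drawer near edge [ 720.9357247  -203.41922173   84.        ] reel [660.33123801  97.35940804  40.        ] bottle [732.55511577 108.65424488 160.        ]
t 0.25 pos [ 149.4 -555.2  256.1] yaw 15.1 tilt-fix xy [-0.03  0.  ] | turn z -154.9 then cm [-27.02  87.54  17.61] | now cm [ 61.56 -67.85  17.64] F [ 1.1 -0.5 -0.2] grip 1.001 0.0 q7 -0.08
```

The numbers agree with the given sizes:
- **Foot:** centre ≈ (511, 71), yaw −18.6°.
- **Slat A:** (567, 260), yaw −9.4°.
- **Slat B:** (600, 379), yaw 7.3°.
- **Slat_3:** (607, −76), yaw −4.8°.
- **Supply:** ≈ (563, −241), yaw ≈ 8°.

I set out towards slat A now.

```bash
cat >> h.py <<'E'
def arc(x,y,z,yaw,n=0,pos=None,cur=None):
    "n equal rows (turn about tool z deg, shift cm; shift in axes before the turn) that reach the target"
    from scipy.spatial.transform import Rotation as Ro
    o=robot.get_obs();R=Ro.from_quat(o["ee_rot"]).as_matrix();p=np.array(o["position"]);c=np.degrees(np.arctan2(R[1,0],R[0,0]))
    if pos is not None:p=np.array(pos,float);c=cur
    T=-((yaw-c+180)%360-180)
    dw=np.array([x,y,z])-p
    n=n or int(max(np.ceil(abs(T)/7),np.ceil(np.linalg.norm(dw)/38),1))
    ph=np.radians(-T/n);k=np.arange(n)
    S=np.exp(1j*(np.radians(c)+k*ph)).sum();s=(dw[0]+1j*dw[1])/S
    path=p[0]+1j*p[1]+np.cumsum(s*np.exp(1j*(np.radians(c)+k*ph)))
    print("arc n",n,"turn",round(T/n,2),"shift",round(s.real/10,2),round(-s.imag/10,2),round(-dw[2]/n/10,2),"rmin",abs(path).min().round(),"rmax",abs(path).max().round(),"step mm",round(abs(s),1))
E
python3 -m inch '[{"delta_rot":[0,0,0],"translation":[3.32,-1.94,0.3],"claw":55},{"delta_rot":[0,0,0],"translation":[3.32,-1.94,0.3],"claw":55},{"delta_rot":[0,0,0],"translation":[3.32,-1.94,0.3],"claw":55},{"delta_rot":[0,0,0],"translation":[3.32,-1.94,0.3],"claw":55},{"delta_rot":[0,0,0],"translation":[3.32,-1.94,0.3],"claw":55}]' 40
python3 -m inch '[{"delta_rot":[0,0,0],"translation":[3.32,-1.94,0.3],"claw":55},{"delta_rot":[0,0,0],"translation":[3.32,-1.94,0.3],"claw":55},{"delta_rot":[0,0,0],"translation":[3.32,-1.94,0.3],"claw":55},{"delta_rot":[0,0,-7],"translation":[3.32,-1.94,0.3],"claw":55},{"delta_rot":[0,0,-7],"translation":[0,0,0],"claw":55}]'
python3 -c "
from h import *
go(567.4,260,80,170.6);arc(567.4,260,80,170.6);arc(567.4,260,80,170.6,24)"
```

```text
time_s: 0.67
position: [285.4, -417.0, 241.2]
ee_rot: [0.991, 0.131, 0.0, -0.0]
contact_force: [1.1, -1.0, -0.6]
grip_width: 0.552
grasp_force: 0.0
time_s: 1.08
position: [397.7, -302.9, 228.8]
ee_rot: [0.966, 0.258, 0.001, -0.001]
contact_force: [0.7, 0.8, 0.9]
grip_width: 0.545
grasp_force: 0.0
t 1.08 pos [ 397.7 -302.9  228.8] yaw 29.9 tilt-fix xy [-0.09 -0.17] | turn z -140.7 then cm [-7.55 58.3  14.88] | now cm [ 42.7  -40.34  15.07] F [0.7 0.8 0.9] grip 0.545 0.0 q7 -0.5
arc n 21 turn -6.7 shift 3.34 1.46 0.71 rmin 527.0 rmax 694.0 step mm 36.5
arc n 24 turn -5.86 shift 2.91 1.3 0.62 rmin 524.0 rmax 694.0 step mm 31.9
```

```bash

python3 -m inch '[{"delta_rot":[0,0,0],"translation":[2.85,-2.7,0],"claw":55},{"delta_rot":[0,0,0],"translation":[2.85,-2.7,0],"claw":55},{"delta_rot":[0,0,0],"translation":[2.85,-2.7,0],"claw":55},{"delta_rot":[0,0,0],"translation":[2.85,-2.7,0],"claw":55},{"delta_rot":[0,0,0],"translation":[2.85,-2.7,0],"claw":55}]'
python3 -m inch '[{"delta_rot":[0,0,0],"translation":[2.85,-2.7,0],"claw":55},{"delta_rot":[0,0,0],"translation":[2.85,-2.7,0],"claw":55},{"delta_rot":[0,0,0],"translation":[2.85,-2.7,0],"claw":55},{"delta_rot":[0,0,0],"translation":[2.85,-2.7,0],"claw":55}]'
python3 -c "
from h import *
go(567.4,260,80,170.6);arc(567.4,260,80,170.6)"
```

```text
time_s: 1.5
position: [451.8, -120.0, 229.3]
ee_rot: [0.968, 0.251, 0.0, -0.0]
contact_force: [1.2, -0.7, 0.3]
grip_width: 0.555
grasp_force: 0.0
time_s: 1.83
position: [499.0, 30.1, 229.4]
ee_rot: [0.968, 0.251, 0.0, -0.0]
contact_force: [-0.5, -0.2, 0.1]
grip_width: 0.549
grasp_force: 0.0
t 1.83 pos [499.   30.1 229.4] yaw 29.1 tilt-fix xy [-0.   -0.01] | turn z -141.5 then cm [-2.99 23.8  14.94] | now cm [ 17.15 -16.78  14.94] F [-0.5 -0.2  0.1] grip 0.549 0.0 q7 -1.14
arc n 21 turn -6.74 shift 1.37 0.58 0.71 rmin 515.0 rmax 644.0 step mm 14.9
```

```bash

python3 -m inch '[{"delta_rot":[0,0,-6.74],"translation":[1.37,0.58,0.5],"claw":55},{"delta_rot":[0,0,-6.74],"translation":[1.37,0.58,0.5],"claw":55},{"delta_rot":[0,0,-6.74],"translation":[1.37,0.58,0.5],"claw":55},{"delta_rot":[0,0,-6.74],"translation":[1.37,0.58,0.5],"claw":55},{"delta_rot":[0,0,-6.74],"translation":[1.37,0.58,0.5],"claw":55}]' >/dev/null
python3 -m inch '[{"delta_rot":[0,0,-6.74],"translation":[1.37,0.58,0.7],"claw":55},{"delta_rot":[0,0,-6.74],"translation":[1.37,0.58,0.7],"claw":55},{"delta_rot":[0,0,-6.74],"translation":[1.37,0.58,0.7],"claw":55},{"delta_rot":[0,0,-6.74],"translation":[1.37,0.58,0.7],"claw":55},{"delta_rot":[0,0,-6.74],"translation":[1.37,0.58,0.7],"claw":55}]' >/dev/null
python3 -m inch '[{"delta_rot":[0,0,-6.74],"translation":[1.37,0.58,0.7],"claw":55},{"delta_rot":[0,0,-6.74],"translation":[1.37,0.58,0.7],"claw":55},{"delta_rot":[0,0,-6.74],"translation":[1.37,0.58,0.7],"claw":55},{"delta_rot":[0,0,-6.74],"translation":[1.37,0.58,0.7],"claw":55},{"delta_rot":[0,0,-6.74],"translation":[1.37,0.58,0.7],"claw":55}]' >/dev/null
python3 -m inch '[{"delta_rot":[0,0,-6.74],"translation":[1.37,0.58,0.8],"claw":55},{"delta_rot":[0,0,-6.74],"translation":[1.37,0.58,0.8],"claw":55},{"delta_rot":[0,0,-6.74],"translation":[1.37,0.58,0.8],"claw":55},{"delta_rot":[0,0,-6.74],"translation":[1.37,0.58,0.8],"claw":55},{"delta_rot":[0,0,-6.74],"translation":[1.37,0.58,0.8],"claw":55}]' 
python3 -m inch '[{"delta_rot":[0,0,-6.74],"translation":[1.37,0.58,0.7],"claw":50},{"delta_rot":[0,0,0],"translation":[0,0,0],"claw":50}]'
python3 -c "
from h import *
go(567.4,260,27,170.6)"
```

```text
time_s: 3.5
position: [577.8, 248.4, 93.8]
ee_rot: [0.138, 0.99, 0.0, -0.0]
contact_force: [0.5, -0.1, -0.4]
grip_width: 0.547
grasp_force: 0.0
time_s: 3.67
position: [564.1, 259.1, 86.1]
ee_rot: [0.077, 0.997, 0.0, -0.001]
contact_force: [-0.2, 1.0, -0.3]
grip_width: 0.502
grasp_force: 0.0
t 3.67 pos [564.1 259.1  86.1] yaw 171.2 tilt-fix xy [ 0.01 -0.16] | turn z 0.6 then cm [-0.31  0.14  5.91] | now cm [-0.33  0.14  5.91] F [-0.2  1.  -0.3] grip 0.502 0.0 q7 0.41
```

```bash

python3 -m inch '[{"delta_rot":[0,0,0.6],"translation":[-0.31,0.14,1.9],"claw":47},{"delta_rot":[0,0,0],"translation":[0,0,2],"claw":47},{"delta_rot":[0,0,0],"translation":[0,0,2],"claw":47},{"delta_rot":[0,0,0],"translation":[0,0,0],"claw":47},{"delta_rot":[0,0,0],"translation":[0,0,0],"claw":10}]' 40
python3 -m inch '[{"delta_rot":[0,0,0],"translation":[0,0,0],"claw":0},{"delta_rot":[0,0,0],"translation":[0,0,0],"claw":0},{"delta_rot":[0,0,0],"translation":[0,0,0],"claw":0}]' 
python3 -c "
from h import *
go(567.4,260,27,170.6)"
```

```text
time_s: 4.08
position: [569.8, 257.7, 28.2]
ee_rot: [0.088, 0.996, -0.0, -0.0]
contact_force: [-0.3, -2.2, 0.1]
grip_width: 0.347
grasp_force: 15.8
time_s: 4.33
position: [570.4, 258.1, 29.4]
ee_rot: [0.087, 0.996, 0.0, 0.001]
contact_force: [-0.9, -0.6, -1.2]
grip_width: 0.34
grasp_force: 44.8
t 4.33 pos [570.4 258.1  29.4] yaw 170.0 tilt-fix xy [0.05 0.06] | turn z -0.6 then cm [0.32 0.14 0.24] | now cm [0.32 0.13 0.24] F [-0.9 -0.6 -1.2] grip 0.34 44.8 q7 0.37
```

```bash

python3 -m inch '[{"delta_rot":[0,0,0],"translation":[0,0,-2],"claw":0},{"delta_rot":[0,0,0],"translation":[0,0,-3],"claw":0},{"delta_rot":[0,0,0],"translation":[0,0,-3],"claw":0},{"delta_rot":[0,0,0],"translation":[0,0,0],"claw":0}]' 40
python3 -c "
from h import *
go(546.3,56.2,80,71.4);arc(546.3,56.2,80,71.4,15)"
```

```text
time_s: 4.67
position: [571.6, 259.2, 114.2]
ee_rot: [0.087, 0.996, 0.002, 0.003]
contact_force: [1.6, 1.5, -0.4]
grip_width: 0.339
grasp_force: 45.0
t 4.67 pos [571.6 259.2 114.2] yaw 170.0 tilt-fix xy [0.28 0.31] | turn z 98.6 then cm [-20.04   4.08   3.42] | now cm [ -1.03 -20.44   3.32] F [ 1.6  1.5 -0.4] grip 0.339 45.0 q7 0.42
arc n 15 turn 6.57 shift -1.17 -1.02 0.23 rmin 549.0 rmax 636.0 step mm 15.5
```

```bash

python3 -m inch '[{"delta_rot":[0,0,6.57],"translation":[-1.17,-1.02,0],"claw":0},{"delta_rot":[0,0,6.57],"translation":[-1.17,-1.02,0],"claw":0},{"delta_rot":[0,0,6.57],"translation":[-1.17,-1.02,0],"claw":0},{"delta_rot":[0,0,6.57],"translation":[-1.17,-1.02,0],"claw":0},{"delta_rot":[0,0,6.57],"translation":[-1.17,-1.02,0],"claw":0}]'  >/dev/null
python3 -m inch '[{"delta_rot":[0,0,6.57],"translation":[-1.17,-1.02,0.3],"claw":0},{"delta_rot":[0,0,6.57],"translation":[-1.17,-1.02,0.3],"claw":0},{"delta_rot":[0,0,6.57],"translation":[-1.17,-1.02,0.3],"claw":0},{"delta_rot":[0,0,6.57],"translation":[-1.17,-1.02,0.3],"claw":0},{"delta_rot":[0,0,6.57],"translation":[-1.17,-1.02,0.3],"claw":0}]'  >/dev/null
python3 -m inch '[{"delta_rot":[0,0,6.57],"translation":[-1.17,-1.02,0.4],"claw":0},{"delta_rot":[0,0,6.57],"translation":[-1.17,-1.02,0.4],"claw":0},{"delta_rot":[0,0,6.57],"translation":[-1.17,-1.02,0.4],"claw":0},{"delta_rot":[0,0,6.57],"translation":[-1.17,-1.02,0.4],"claw":0},{"delta_rot":[0,0,6.57],"translation":[-1.17,-1.02,0.4],"claw":0}]'  >/dev/null
python3 -m inch '[{"delta_rot":[0,0,0],"translation":[0,0,0],"claw":0},{"delta_rot":[0,0,0],"translation":[0,0,0],"claw":0},{"delta_rot":[0,0,0],"translation":[0,0,0],"claw":0}]' 
python3 -c "
from h import *
go(546.3,56.2,47,71.4)
d=img('top');cv2.imwrite('pics/t2.png',cv2.resize(d['image'][160:280,270:430,::-1],None,fx=4.9,fy=4.9,interpolation=cv2.INTER_CUBIC))
s=img('scene');cv2.imwrite('pics/s2.png',cv2.resize(s['image'][140:240,220:360,::-1],None,fx=5,fy=5,interpolation=cv2.INTER_CUBIC))
rects(s,60,(255,150,320,200),20)"
```

```text
time_s: 6.17
position: [545.2, 54.9, 73.8]
ee_rot: [0.811, 0.585, 0.001, 0.0]
contact_force: [0.2, 0.2, -1.3]
grip_width: 0.339
grasp_force: 44.9
t 6.17 pos [545.2  54.9  73.8] yaw 71.6 tilt-fix xy [ 0.05 -0.06] | turn z 0.2 then cm [0.16 0.06 2.68] | now cm [0.16 0.06 2.68] F [ 0.2  0.2 -1.3] grip 0.339 44.9 q7 -0.67
px [286.1 178.6] rect 516.5 93.7 size 129.3 119.2 yaw 70.6 cen [508.8 109. ]
```

View pics/s2.png

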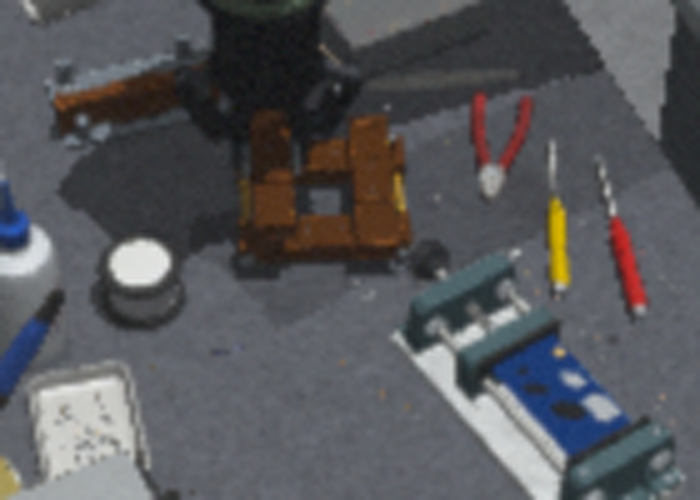

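The held slat hangs parallel to slat_0, just above the empty notches (around crop (270,185)), so I lower it and watch the force.

```bash

python3 -m inch '[{"delta_rot":[0,0,0.2],"translation":[0.16,0.06,1],"claw":0},{"delta_rot":[0,0,0],"translation":[0,0,0.8],"claw":0},{"delta_rot":[0,0,0],"translation":[0,0,0.5],"claw":0},{"delta_rot":[0,0,0],"translation":[0,0,0.3],"claw":0},{"delta_rot":[0,0,0],"translation":[0,0,0],"claw":0}]'
python3 -c "
from h import *
go(546.3,56.2,47,71.4)"
```

```text
time_s: 6.68
position: [545.4, 55.6, 46.7]
ee_rot: [0.813, 0.583, -0.0, -0.0]
contact_force: [0.3, -0.3, -0.0]
grip_width: 0.337
grasp_force: 44.9
t 6.68 pos [545.4  55.6  46.7] yaw 71.3 tilt-fix xy [-0.05  0.02] | turn z -0.1 then cm [ 0.08  0.07 -0.03] | now cm [ 0.08  0.07 -0.03] F [ 0.3 -0.3 -0. ] grip 0.337 44.9 q7 -0.68
```

```bash

python3 -m inch '[{"delta_rot":[0,0,0],"translation":[0,0,0],"claw":50},{"delta_rot":[0,0,0],"translation":[0,0,0],"claw":50},{"delta_rot":[0,0,0],"translation":[0,0,-1],"claw":50},{"delta_rot":[0,0,0],"translation":[0,0,-2.5],"claw":50},{"delta_rot":[0,0,0],"translation":[0,0,-3],"claw":50}]'
python3 -m inch '[{"delta_rot":[0,0,0],"translation":[0,0,-1],"claw":50},{"delta_rot":[0,0,0],"translation":[0,0,0],"claw":50}]'
python3 -c "
from h import *
go(600.3,378.8,85,187.2)
arc(600.3,378.8,80,187.2,20)"
```

```text
time_s: 7.1
position: [545.0, 55.6, 112.7]
ee_rot: [0.813, 0.583, -0.001, -0.001]
contact_force: [0.5, -0.4, 0.1]
grip_width: 0.498
grasp_force: 0.0
time_s: 7.27
position: [546.7, 55.6, 125.3]
ee_rot: [0.813, 0.582, 0.002, 0.001]
contact_force: [0.4, 0.3, -0.1]
grip_width: 0.499
grasp_force: 0.0
t 7.27 pos [546.7  55.6 125.3] yaw 71.2 tilt-fix xy [ 0.22 -0.11] | turn z -116.0 then cm [-9.36 31.39  4.03] | now cm [32.31 -5.34  4.08] F [ 0.4  0.3 -0.1] grip 0.499 0.0 q7 -0.66
arc n 20 turn -5.8 shift 1.36 1.4 0.23 rmin 568.0 rmax 720.0 step mm 19.5
```

```bash

python3 -m inch '[{"delta_rot":[0,0,0],"translation":[3,-0.4,0],"claw":50},{"delta_rot":[0,0,0],"translation":[3,-0.4,0],"claw":50},{"delta_rot":[0,0,0],"translation":[3,-0.4,0],"claw":50},{"delta_rot":[0,0,0],"translation":[3,-0.4,0],"claw":50},{"delta_rot":[0,0,0],"translation":[3,-0.4,0],"claw":50}]' >/dev/null
python3 -m inch '[{"delta_rot":[0,0,-6.5],"translation":[0,0,0],"claw":50}]'
python3 -c "
from h import *
go(600.3,378.8,85,187.2)
arc(600.3,378.8,80,187.2,16)"
```

```text
time_s: 7.77
position: [574.3, 210.8, 121.8]
ee_rot: [0.777, 0.629, 0.001, -0.001]
contact_force: [-1.5, 0.1, -0.9]
grip_width: 0.499
grasp_force: 0.0
t 7.77 pos [574.3 210.8 121.8] yaw 77.9 tilt-fix xy [-0.06 -0.19] | turn z -109.3 then cm [-4.69 16.34  3.68] | now cm [16.96 -0.96  3.74] F [-1.5  0.1 -0.9] grip 0.499 0.0 q7 -0.75
arc n 16 turn -6.83 shift 0.83 0.92 0.26 rmin 624.0 rmax 713.0 step mm 12.4
```

```bash

python3 -m inch '[{"delta_rot":[0,0,-6.83],"translation":[0.83,0.92,0.2],"claw":50},{"delta_rot":[0,0,-6.83],"translation":[0.83,0.92,0.2],"claw":50},{"delta_rot":[0,0,-6.83],"translation":[0.83,0.92,0.2],"claw":50},{"delta_rot":[0,0,-6.83],"translation":[0.83,0.92,0.2],"claw":50},{"delta_rot":[0,0,-6.83],"translation":[0.83,0.92,0.2],"claw":50}]' >/dev/null
python3 -m inch '[{"delta_rot":[0,0,-6.83],"translation":[0.83,0.92,0.2],"claw":50},{"delta_rot":[0,0,-6.83],"translation":[0.83,0.92,0.2],"claw":50},{"delta_rot":[0,0,-6.83],"translation":[0.83,0.92,0.2],"claw":50},{"delta_rot":[0,0,-6.83],"translation":[0.83,0.92,0.2],"claw":50},{"delta_rot":[0,0,-6.83],"translation":[0.83,0.92,0.2],"claw":50}]' >/dev/null
python3 -m inch '[{"delta_rot":[0,0,-6.83],"translation":[0.83,0.92,0.3],"claw":50},{"delta_rot":[0,0,-6.83],"translation":[0.83,0.92,0.3],"claw":50},{"delta_rot":[0,0,-6.83],"translation":[0.83,0.92,0.3],"claw":50},{"delta_rot":[0,0,-6.83],"translation":[0.83,0.92,0.3],"claw":47},{"delta_rot":[0,0,-6.83],"translation":[0.83,0.92,0.3],"claw":47}]' >/dev/null
python3 -m inch '[{"delta_rot":[0,0,-6.83],"translation":[0.83,0.92,0.3],"claw":47},{"delta_rot":[0,0,0],"translation":[0,0,0],"claw":47},{"delta_rot":[0,0,0],"translation":[0,0,0],"claw":47}]'
python3 -c "
from h import *
go(600.3,378.8,28,187.2)
d=img('top');h=cv2.cvtColor(d['image'],cv2.COLOR_RGB2HSV);m=cv2.inRange(h,(3,90,35),(18,255,230));v=np.argwhere(m)[:,::-1]
v=v[(v[:,0]>300)&(v[:,0]<372)&(v[:,1]>190)&(v[:,1]<265)]
cv2.imwrite('pics/t3.png',cv2.resize(d['image'][190:270,295:395,::-1],None,fx=6,fy=6,interpolation=cv2.INTER_CUBIC))
"
```

```text
time_s: 9.27
position: [601.1, 371.6, 83.8]
ee_rot: [-0.06, 0.998, -0.0, -0.0]
contact_force: [0.7, -0.1, 1.3]
grip_width: 0.469
grasp_force: 0.0
t 9.27 pos [601.1 371.6  83.8] yaw -173.1 tilt-fix xy [-0.01 -0.05] | turn z -0.3 then cm [-0.01  0.72  5.58] | now cm [-0.01  0.72  5.58] F [ 0.7 -0.1  1.3] grip 0.469 0.0 q7 0.72
```

View pics/t3.png

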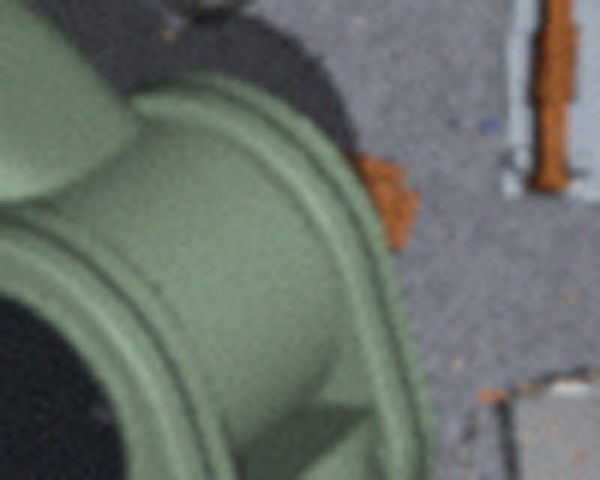

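The arm hides the foot from the top camera here, so I'll check the seat later. Now I take slat B.

```bash

python3 -m inch '[{"delta_rot":[0,0,-0.3],"translation":[0,0.7,1.6],"claw":47},{"delta_rot":[0,0,0],"translation":[0,0,2],"claw":47},{"delta_rot":[0,0,0],"translation":[0,0,1.9],"claw":47},{"delta_rot":[0,0,0],"translation":[0,0,0],"claw":47},{"delta_rot":[0,0,0],"translation":[0,0,0],"claw":0}]' 40
python3 -m inch '[{"delta_rot":[0,0,0],"translation":[0,0,0],"claw":0},{"delta_rot":[0,0,0],"translation":[0,0,0],"claw":0},{"delta_rot":[0,0,0],"translation":[0,0,0],"claw":0}]' 
python3 -c "
from h import *
go(600.3,378.8,28,187.2)
s=img('scene');h=cv2.cvtColor(s['image'],cv2.COLOR_RGB2HSV);m=cv2.inRange(h,(3,90,35),(18,255,230))
print(proj(s,[[511,71,36],[547,59,36]]))
rects(s,36,(250,150,330,215),20)
cv2.imwrite('pics/s3.png',cv2.resize(s['image'][150:215,250:340,::-1],None,fx=8,fy=8,interpolation=cv2.INTER_CUBIC))"
```

```text
time_s: 9.73
position: [600.8, 377.8, 29.2]
ee_rot: [-0.063, 0.998, -0.0, -0.0]
contact_force: [-0.2, -1.9, 0.6]
grip_width: 0.344
grasp_force: 15.4
time_s: 9.98
position: [601.1, 378.6, 30.5]
ee_rot: [-0.063, 0.998, 0.0, 0.001]
contact_force: [-0.5, -0.1, -0.3]
grip_width: 0.338
grasp_force: 44.8
t 9.98 pos [601.1 378.6  30.5] yaw -172.7 tilt-fix xy [0.03 0.07] | turn z 0.1 then cm [0.07 0.02 0.25] | now cm [0.07 0.02 0.25] F [-0.5 -0.1 -0.3] grip 0.338 44.8 q7 0.7
[[283.35418547 175.88274671]
 [273.17296823 176.35586364]]
px [270.2 185.4] rect 572.2 97.0 size 33.7 18.3 yaw 68.1 cen [573.7  98.4]
px [271.7 171.5] rect 547.0 33.0 size 82.3 32.6 yaw 58.6 cen [543.2  31.9]
px [255.8 155. ] rect 570.3 -69.7 size 51.5 16.7 yaw -2.7 cen [569.6 -69.3]
```

View pics/s3.png

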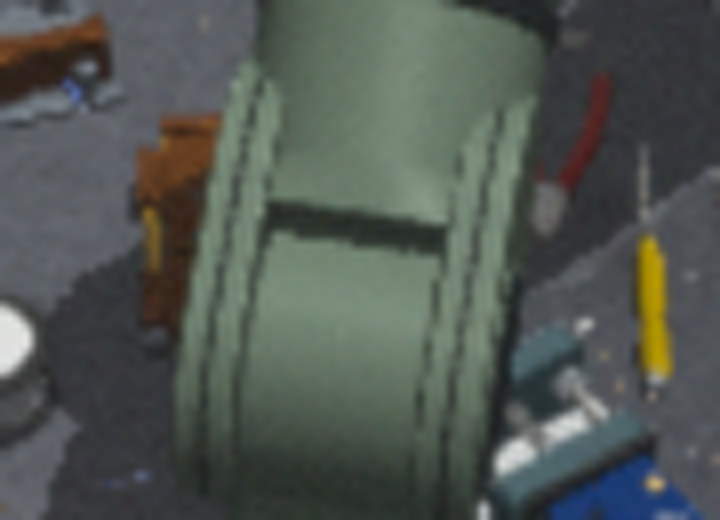

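```bash

python3 -m inch '[{"delta_rot":[0,0,0],"translation":[0,0,-2],"claw":0},{"delta_rot":[0,0,0],"translation":[0,0,-3],"claw":0},{"delta_rot":[0,0,0],"translation":[0,0,-4],"claw":0},{"delta_rot":[0,0,0],"translation":[0,0,0],"claw":0}]' >/dev/null
python3 - <<'E'
from h import *
go(523.4,107.3,90,161.4);arc(523.4,107.3,90,161.4,9)
d=img("top");im=cv2.cvtColor(cv2.imread("pics/top0.png"),cv2.COLOR_BGR2RGB)
h=cv2.cvtColor(im,cv2.COLOR_RGB2HSV);m=cv2.inRange(h,(3,90,35),(18,255,230)).astype(np.float32)
t=np.radians(-18.6);ex=np.array([np.cos(t),np.sin(t)]);ey=np.array([-ex[1],ex[0]]);c=np.array([511.3,71.3])
def edge(z,xs,ys,axis):
    out=[]
    for k in ys:
        P=np.array([np.r_[c+(ex*a+ey*k if axis==0 else ex*k+ey*a),z] for a in xs]);q=proj(d,P).astype(np.float32)
        v=cv2.remap(m,q[:,0],q[:,1],cv2.INTER_LINEAR)[:,0];i=np.where(np.diff((v>127).astype(int)))[0];out.append([round(xs[j],1) for j in i])
    return out
print("slat0 across z36",edge(36,np.arange(-75,0,.5),(-10,0,10),0))
print("slat0 near edge", edge(36,np.arange(-75,-30,.5),(-60,60),0))
print("rail R across z24",edge(24,np.arange(-75,-5,.5),(10,25,40,55),1))
print("rail L across z24",edge(24,np.arange(5,75,.5),(10,25,40,55),1))
print("rail far ends",edge(24,np.arange(40,90,.5),(-46,-38,-30,30,38,46),0))
print("slat0 ends",edge(36,np.arange(-80,80,.5),(-42,-38,-34),1))
E
```

```text
t 10.37 pos [602.5 380.2 127.2] yaw -172.7 tilt-fix xy [0.29 0.45] | turn z 25.9 then cm [ -1.21 -28.39   3.72] | now cm [ 11.32 -26.1    3.5 ] F [ 0.7 -0.1  0.7] grip 0.339 45.0 q7 0.74
arc n 9 turn 2.87 shift 0.66 -3.12 0.41 rmin 534.0 rmax 694.0 step mm 31.8
slat0 across z36 [[np.float64(-56.5), np.float64(-21.5)], [np.float64(-53.5), np.float64(-22.0)], [np.float64(-54.0), np.float64(-22.0)]]
slat0 near edge [[np.float64(-52.5)], [np.float64(-52.0)]]
rail R across z24 [[np.float64(-53.5), np.float64(-24.0)], [np.float64(-55.0), np.float64(-23.0)], [np.float64(-54.0), np.float64(-24.5)], [np.float64(-52.5), np.float64(-22.5)]]
rail L across z24 [[np.float64(22.0), np.float64(52.0)], [np.float64(21.5), np.float64(50.5)], [np.float64(23.0), np.float64(52.0)], [np.float64(21.5), np.float64(50.5)]]
rail far ends [[np.float64(65.5)], [np.float64(63.0)], [np.float64(63.5)], [np.float64(63.5)], [np.float64(65.5)], [np.float64(64.5)]]
slat0 ends [[np.float64(-64.5), np.float64(62.5)], [np.float64(-65.0), np.float64(63.0)], [np.float64(-65.0), np.float64(63.5)]]
```

```bash

python3 -m inch '[{"delta_rot":[0,0,2.87],"translation":[0.66,-3.13,0],"claw":0},{"delta_rot":[0,0,2.87],"translation":[0.66,-3.13,0],"claw":0},{"delta_rot":[0,0,2.87],"translation":[0.66,-3.13,0],"claw":0},{"delta_rot":[0,0,2.87],"translation":[0.66,-3.13,0],"claw":0},{"delta_rot":[0,0,2.87],"translation":[0.66,-3.13,0],"claw":0}]'  >/dev/null
python3 -m inch '[{"delta_rot":[0,0,2.87],"translation":[0.66,-3.13,0],"claw":0},{"delta_rot":[0,0,2.87],"translation":[0.66,-3.13,0],"claw":0},{"delta_rot":[0,0,2.87],"translation":[0.66,-3.13,1.5],"claw":0},{"delta_rot":[0,0,2.87],"translation":[0.66,-3.13,1.5],"claw":0},{"delta_rot":[0,0,0],"translation":[0,0,1],"claw":0}]'  >/dev/null
python3 -m inch '[{"delta_rot":[0,0,0],"translation":[0,0,0],"claw":0},{"delta_rot":[0,0,0],"translation":[0,0,0],"claw":0},{"delta_rot":[0,0,0],"translation":[0,0,0],"claw":0}]' 
python3 -c "
from h import *
go(523.8,106.2,60.5,161.4)"
```

```text
time_s: 11.5
position: [522.0, 105.3, 79.8]
ee_rot: [0.16, 0.987, 0.001, 0.0]
contact_force: [-0.1, 1.5, -0.2]
grip_width: 0.341
grasp_force: 44.9
t 11.5 pos [522.  105.3  79.8] yaw 161.6 tilt-fix xy [0.07 0.02] | turn z 0.2 then cm [-0.14  0.14  1.93] | now cm [-0.14  0.14  1.93] F [-0.1  1.5 -0.2] grip 0.341 44.9 q7 0.35
```

```bash

python3 -m inch '[{"delta_rot":[0,0,0.2],"translation":[-0.14,0.14,0.6],"claw":0},{"delta_rot":[0,0,0],"translation":[0,0,0.6],"claw":0},{"delta_rot":[0,0,0],"translation":[0,0,0.5],"claw":0},{"delta_rot":[0,0,0],"translation":[0,0,0.2],"claw":0},{"delta_rot":[0,0,0],"translation":[0,0,0],"claw":0}]'
python3 -m inch '[{"delta_rot":[0,0,0],"translation":[0,0,0],"claw":0}]'
python3 -c "
from h import *
go(523.8,106.2,60.5,161.4)"
```

```text
time_s: 11.92
position: [523.1, 105.2, 59.7]
ee_rot: [0.162, 0.987, -0.0, -0.0]
contact_force: [0.4, 0.8, -1.2]
grip_width: 0.34
grasp_force: 44.9
time_s: 12.0
position: [523.3, 105.2, 60.2]
ee_rot: [0.162, 0.987, -0.0, -0.0]
contact_force: [0.6, 0.4, -0.9]
grip_width: 0.337
grasp_force: 44.9
t 12.0 pos [523.3 105.2  60.2] yaw 161.3 tilt-fix xy [-0.   -0.01] | turn z -0.1 then cm [-0.02  0.11 -0.03] | now cm [-0.02  0.11 -0.03] F [ 0.6  0.4 -0.9] grip 0.337 44.9 q7 0.33
```

```bash

python3 -m inch '[{"delta_rot":[0,0,0],"translation":[0,0,0],"claw":48},{"delta_rot":[0,0,0],"translation":[0,0,0],"claw":48},{"delta_rot":[0,0,0],"translation":[0,0,-1],"claw":48},{"delta_rot":[0,0,0],"translation":[0,0,-2.5],"claw":48},{"delta_rot":[0,0,0],"translation":[0,0,-2],"claw":48}]' >/dev/null
python3 -m inch '[{"delta_rot":[0,0,0],"translation":[0,0,0],"claw":48},{"delta_rot":[0,0,0],"translation":[0,0,0],"claw":48}]'
python3 -c "
from h import *
go(606.9,-76.1,85,175.2)
arc(606.9,-76.1,85,175.2,7)"
```

```text
time_s: 12.58
position: [523.8, 105.0, 116.7]
ee_rot: [0.163, 0.987, 0.0, 0.001]
contact_force: [-0.7, -1.0, 0.4]
grip_width: 0.481
grasp_force: 0.0
t 12.58 pos [523.8 105.  116.7] yaw 161.3 tilt-fix xy [0.06 0.1 ] | turn z -13.9 then cm [ -9.8  -17.35   3.17] | now cm [-13.68 -14.49   3.17] F [-0.7 -1.   0.4] grip 0.481 0.0 q7 0.39
arc n 7 turn -1.99 shift -1.73 -2.27 0.45 rmin 539.0 rmax 612.0 step mm 28.5
```

```bash

python3 -m inch '[{"delta_rot":[0,0,-2],"translation":[-1.73,-2.27,0],"claw":48},{"delta_rot":[0,0,-2],"translation":[-1.73,-2.27,0],"claw":48},{"delta_rot":[0,0,-2],"translation":[-1.73,-2.27,0.5],"claw":48},{"delta_rot":[0,0,-2],"translation":[-1.73,-2.27,0.7],"claw":48},{"delta_rot":[0,0,-2],"translation":[-1.73,-2.27,0.7],"claw":48}]' >/dev/null
python3 -m inch '[{"delta_rot":[0,0,-2],"translation":[-1.73,-2.27,0.5],"claw":48},{"delta_rot":[0,0,-2],"translation":[-1.73,-2.27,0.5],"claw":48},{"delta_rot":[0,0,0],"translation":[0,0,0],"claw":48},{"delta_rot":[0,0,0],"translation":[0,0,0],"claw":48},{"delta_rot":[0,0,0],"translation":[0,0,0],"claw":48}]'
python3 - <<'E'
from h import *
go(606.9,-76.1,40,175.2)
d=img("top");cv2.imwrite("pics/t4.png",d["image"][:,:,::-1])
h=cv2.cvtColor(d["image"],cv2.COLOR_RGB2HSV);m=cv2.inRange(h,(3,90,35),(18,255,230)).astype(np.float32)
t=np.radians(-18.6);ex=np.array([np.cos(t),np.sin(t)]);ey=np.array([-ex[1],ex[0]]);c=np.array([511.,70.4])
def edge(z,xs,ys,axis):
    for k in ys:
        P=np.array([np.r_[c+(ex*a+ey*k if axis==0 else ex*k+ey*a),z] for a in xs]);q=proj(d,P).astype(np.float32)
        v=cv2.remap(m,q[:,0],q[:,1],cv2.INTER_LINEAR)[:,0];i=np.where(np.diff((v>127).astype(int)))[0];print(k,[float(xs[j]) for j in i])
print("upper_left across z48");edge(48,np.arange(5,80,.5),(-10,0,10),1)
print("upper_left along z48");edge(48,np.arange(-80,80,.5),(34,38,42),0)
print("lower across z36");edge(36,np.arange(-80,80,.5),(-50,-10,0,10),0)
print("lower_back ends");edge(36,np.arange(-80,80,.5),(38,),1)
E
```

```text
time_s: 13.42
position: [605.9, -75.4, 86.0]
ee_rot: [0.041, 0.999, 0.0, -0.0]
contact_force: [-0.2, 0.7, 0.8]
grip_width: 0.479
grasp_force: 0.0
t 13.42 pos [605.9 -75.4  86. ] yaw 175.3 tilt-fix xy [ 0.04 -0.05] | turn z 0.1 then cm [-0.11 -0.06  4.6 ] | now cm [-0.11 -0.07  4.6 ] F [-0.2  0.7  0.8] grip 0.479 0.0 q7 0.98
upper_left across z48
-10 [23.5, 55.0]
0 [23.5, 54.5]
10 [23.5, 54.0]
upper_left along z48
34 [-65.5, 65.0]
38 [-65.0, 64.5]
42 [-65.0, 65.5]
lower across z36
-50 [-55.5, 61.0]
-10 [-54.5, -21.5, 23.0, 52.0]
0 [-54.0, -20.5, 20.5, 55.0]
10 [-54.0, -21.5, 23.0, 55.0]
lower_back ends
38 [-63.0, 66.5]
```

The measured edges confirm both placed slats: upper left lies at 23.5..54.5 across and ±65 along, lower back at 22..54. Next is slat_3 in the rack.

```bash

python3 -m inch '[{"delta_rot":[0,0,0],"translation":[-0.1,-0.06,1.6],"claw":48},{"delta_rot":[0,0,0],"translation":[0,0,1.5],"claw":48},{"delta_rot":[0,0,0],"translation":[0,0,1.5],"claw":48},{"delta_rot":[0,0,0],"translation":[0,0,0],"claw":48},{"delta_rot":[0,0,0],"translation":[0,0,0],"claw":0}]' 40
python3 -m inch '[{"delta_rot":[0,0,0],"translation":[0,0,0],"claw":0},{"delta_rot":[0,0,0],"translation":[0,0,0],"claw":0},{"delta_rot":[0,0,0],"translation":[0,0,0],"claw":0},{"delta_rot":[0,0,0],"translation":[0,0,0],"claw":0}]' 
python3 -c "
from h import *
go(606.9,-76.1,40,175.2)"
```

```text
time_s: 13.88
position: [606.9, -76.2, 39.8]
ee_rot: [0.041, 0.999, 0.0, -0.001]
contact_force: [-0.2, 0.0, -0.4]
grip_width: 0.357
grasp_force: 0.0
time_s: 14.22
position: [607.5, -76.8, 40.9]
ee_rot: [0.041, 0.999, 0.0, 0.0]
contact_force: [-1.5, -0.1, 6.0]
grip_width: 0.208
grasp_force: 39.8
t 14.22 pos [607.5 -76.8  40.9] yaw 175.3 tilt-fix xy [0.   0.05] | turn z 0.1 then cm [0.07 0.06 0.09] | now cm [0.07 0.06 0.09] F [-1.5 -0.1  6. ] grip 0.208 39.8 q7 0.95
```

```bash

python3 -m inch '[{"delta_rot":[0,0,0],"translation":[0,0,-2],"claw":0},{"delta_rot":[0,0,0],"translation":[0,0,-3],"claw":0},{"delta_rot":[0,0,0],"translation":[0,0,-3],"claw":0},{"delta_rot":[0,0,0],"translation":[0,0,0],"claw":0},{"delta_rot":[0,0,0],"translation":[0,0,0],"claw":0}]'
python3 -c "
from h import *
print(robot.tip_extent)
go(585,225,90,170);arc(585,225,90,170,9)"
```

```text
time_s: 14.63
position: [607.8, -76.9, 121.7]
ee_rot: [0.041, 0.999, -0.0, 0.001]
contact_force: [0.5, -0.4, -2.3]
grip_width: 0.201
grasp_force: 39.2
25.0
t 14.63 pos [607.8 -76.9 121.7] yaw 175.3 tilt-fix xy [-0.01  0.14] | turn z 5.3 then cm [ 7.49 29.34  3.17] | now cm [ 4.77 29.9   3.15] F [ 0.5 -0.4 -2.3] grip 0.201 39.2 q7 1.01
arc n 9 turn 0.59 shift 0.66 3.3 0.35 rmin 597.0 rmax 627.0 step mm 33.7
```

```bash

python3 -m inch '[{"delta_rot":[0,0,0.6],"translation":[0.66,3.3,0],"claw":0},{"delta_rot":[0,0,0.6],"translation":[0.66,3.3,0],"claw":0},{"delta_rot":[0,0,0.6],"translation":[0.66,3.3,0],"claw":0},{"delta_rot":[0,0,0.6],"translation":[0.66,3.3,0],"claw":0},{"delta_rot":[0,0,0.6],"translation":[0.66,3.3,0],"claw":0}]'  >/dev/null
python3 -m inch '[{"delta_rot":[0,0,0.6],"translation":[0.66,3.3,0],"claw":0},{"delta_rot":[0,0,0.6],"translation":[0.66,3.3,1],"claw":0},{"delta_rot":[0,0,0.6],"translation":[0.66,3.3,1.2],"claw":0},{"delta_rot":[0,0,0.6],"translation":[0.66,3.3,1.2],"claw":0},{"delta_rot":[0,0,0],"translation":[0,0,0],"claw":0}]'  >/dev/null
python3 -m inch '[{"delta_rot":[0,0,0],"translation":[0,0,2],"claw":0},{"delta_rot":[0,0,0],"translation":[0,0,1.5],"claw":0},{"delta_rot":[0,0,0],"translation":[0,0,0],"claw":0},{"delta_rot":[0,0,0],"translation":[0,0,0],"claw":0}]' 
python3 -c "
from h import *
go(585,225,36,170)"
```

```text
time_s: 15.8
position: [584.6, 224.6, 50.4]
ee_rot: [0.088, 0.996, -0.0, -0.001]
contact_force: [0.1, 0.1, -0.5]
grip_width: 0.195
grasp_force: 39.4
t 15.8 pos [584.6 224.6  50.4] yaw 169.9 tilt-fix xy [-0.06 -0.1 ] | turn z -0.1 then cm [-0.03  0.04  1.44] | now cm [-0.03  0.04  1.44] F [ 0.1  0.1 -0.5] grip 0.195 39.4 q7 0.46
```

```bash

python3 -m inch '[{"delta_rot":[0,0,0],"translation":[0,0,0.9],"claw":0},{"delta_rot":[0,0,0],"translation":[0,0,0.5],"claw":0},{"delta_rot":[0,0,0],"translation":[0,0,0.1],"claw":0},{"delta_rot":[0,0,0],"translation":[0,0,0],"claw":0},{"delta_rot":[0,0,0],"translation":[0,0,0],"claw":0}]' 
python3 -m inch '[{"delta_rot":[0,0,0],"translation":[0,0,0],"claw":48},{"delta_rot":[0,0,0],"translation":[0,0,0],"claw":48},{"delta_rot":[0,0,0],"translation":[0,0,-1],"claw":48},{"delta_rot":[0,0,0],"translation":[0,0,-2],"claw":48},{"delta_rot":[0,0,0],"translation":[0,0,-2],"claw":48}]' 
python3 -c "
from h import *
go(585,225,36,170)"
```

```text
time_s: 16.22
position: [585.2, 225.1, 36.4]
ee_rot: [0.088, 0.996, 0.0, 0.0]
contact_force: [0.5, -0.2, -0.7]
grip_width: 0.201
grasp_force: 39.5
time_s: 16.63
position: [584.8, 225.2, 87.3]
ee_rot: [0.088, 0.996, -0.0, -0.0]
contact_force: [-0.6, 0.1, 0.2]
grip_width: 0.479
grasp_force: 0.0
t 16.63 pos [584.8 225.2  87.3] yaw 169.9 tilt-fix xy [-0.01 -0.04] | turn z -0.1 then cm [-0.02 -0.02  5.13] | now cm [-0.03 -0.02  5.13] F [-0.6  0.1  0.2] grip 0.479 0.0 q7 0.48
```

```bash

python3 -m inch '[{"delta_rot":[0,0,0],"translation":[0,-2.1,0],"claw":0},{"delta_rot":[0,0,0],"translation":[0,-2.1,0],"claw":0},{"delta_rot":[0,0,0],"translation":[0,0,1],"claw":0},{"delta_rot":[0,0,0],"translation":[0,0,1.2],"claw":0},{"delta_rot":[0,0,0],"translation":[0,0,1.2],"claw":0}]' 
python3 -m inch '[{"delta_rot":[0,0,0],"translation":[0,0,0],"claw":0},{"delta_rot":[0,0,0],"translation":[0,1,0],"claw":0},{"delta_rot":[0,0,0],"translation":[0,0.6,0],"claw":0},{"delta_rot":[0,0,0],"translation":[0,0.6,0],"claw":0}]' 
python3 -m inch '[{"delta_rot":[0,0,0],"translation":[0,0.6,0],"claw":0},{"delta_rot":[0,0,0],"translation":[0,0.6,0],"claw":0},{"delta_rot":[0,0,0],"translation":[0,0.6,0],"claw":0},{"delta_rot":[0,0,0],"translation":[0,0,0],"claw":0},{"delta_rot":[0,0,0],"translation":[0,0,0],"claw":0}]' 
python3 -c "
from h import *
go(585,225,52,170)
s=img('scene');cv2.imwrite('pics/s5.png',cv2.resize(s['image'][170:270,230:350,::-1],None,fx=6,fy=6,interpolation=cv2.INTER_CUBIC))
rects(s,18,(250,195,330,260))"
```

```text
time_s: 17.05
position: [577.8, 184.3, 52.0]
ee_rot: [0.088, 0.996, 0.0, 0.0]
contact_force: [-0.2, 0.5, 0.4]
grip_width: -0.001
grasp_force: 0.0
time_s: 17.38
position: [581.7, 207.3, 52.8]
ee_rot: [0.088, 0.996, 0.001, 0.0]
contact_force: [0.1, -0.3, 0.6]
grip_width: 0.001
grasp_force: 0.0
time_s: 17.8
position: [585.1, 224.3, 52.9]
ee_rot: [0.088, 0.996, 0.0, 0.0]
contact_force: [-0.5, -0.4, 6.5]
grip_width: -0.003
grasp_force: 3.1
t 17.8 pos [585.1 224.3  52.9] yaw 169.9 tilt-fix xy [0.06 0.05] | turn z -0.1 then cm [0.02 0.07 0.09] | now cm [0.02 0.07 0.09] F [-0.5 -0.4  6.5] grip -0.003 3.1 q7 0.46
px [290.  216.2] rect 552.8 242.0 size 64.1 19.1 yaw -12.4 cen [554.8 241.6]
```

View pics/s5.png

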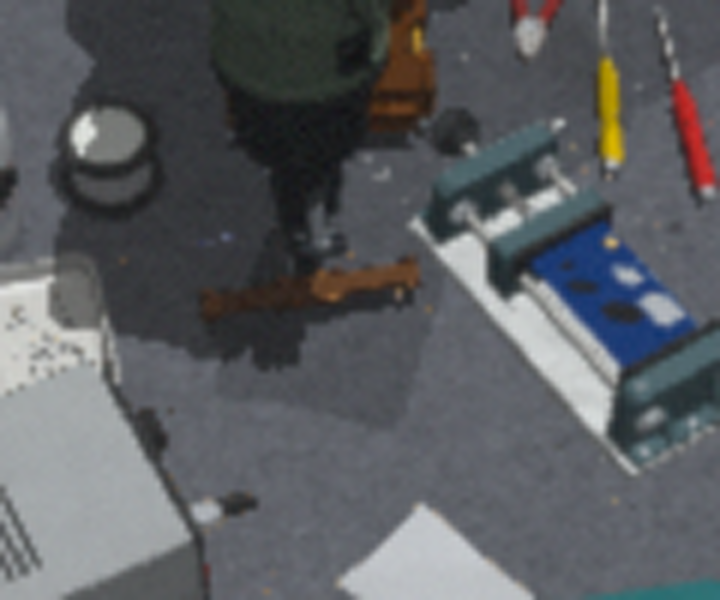

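The slat at crop (310,285) is part tipped, away from the fingers, so I push on a little.

```bash

python3 -m inch '[{"delta_rot":[0,0,0],"translation":[0,0.6,0],"claw":0},{"delta_rot":[0,0,0],"translation":[0,0.6,0],"claw":0},{"delta_rot":[0,0,0],"translation":[0,0.6,-0.2],"claw":0},{"delta_rot":[0,0,0],"translation":[0,0,0],"claw":0},{"delta_rot":[0,0,0],"translation":[0,0,0],"claw":0}]' 
python3 -m inch '[{"delta_rot":[0,0,0],"translation":[0,0,-3],"claw":48},{"delta_rot":[0,0,0],"translation":[0,-4,-3],"claw":48},{"delta_rot":[0,0,0],"translation":[0,-4,0],"claw":48},{"delta_rot":[0,0,0],"translation":[0,-4,0],"claw":48},{"delta_rot":[0,0,0],"translation":[0,-4,0],"claw":48}]' 
python3 -m inch '[{"delta_rot":[0,0,0],"translation":[0,-4,0],"claw":48},{"delta_rot":[0,0,0],"translation":[0,-4,0],"claw":48},{"delta_rot":[0,0,0],"translation":[0,-2,0],"claw":48},{"delta_rot":[0,0,0],"translation":[0,0,0],"claw":48},{"delta_rot":[0,0,0],"translation":[0,0,0],"claw":48}]' 
cat >> h.py <<'E'
def slat(box=(225,170,310,245),z=18,n='top'):
    d=img(n);h=cv2.cvtColor(d["image"],cv2.COLOR_RGB2HSV);m=cv2.inRange(h,(3,90,35),(18,255,230))
    x0,y0,x1,y1=box;k=np.zeros_like(m);k[y0:y1,x0:x1]=m[y0:y1,x0:x1]
    for c in cv2.findContours(k,0,cv2.CHAIN_APPROX_NONE)[0]:
        if cv2.contourArea(c)<40: continue
        c=c[:,0];(cx,cy),(a,b),an=cv2.minAreaRect(ray(d,c[:,0],c[:,1],z)[:,:2].astype(np.float32))
        if a<b:a,b,an=b,a,an+90
        print("slat px",c.mean(0).round(),"at",round(cx,1),round(cy,1),"size",round(a,1),round(b,1),"yaw",round((an+90)%180-90,1))
    return d
E
python3 -c "
from h import *
d=slat();cv2.imwrite('pics/t5.png',d['image'][:,:,::-1])
go(585,225,52,170)"
```

```text
time_s: 18.27
position: [587.8, 241.4, 54.4]
ee_rot: [0.088, 0.996, 0.0, 0.0]
contact_force: [0.7, -0.9, 0.5]
grip_width: 0.001
grasp_force: 0.0
time_s: 18.68
position: [560.4, 88.0, 109.7]
ee_rot: [0.088, 0.996, -0.0, 0.0]
contact_force: [1.7, 0.1, -0.1]
grip_width: 0.482
grasp_force: 0.0
time_s: 19.1
position: [543.3, -9.8, 109.4]
ee_rot: [0.089, 0.996, -0.0, 0.0]
contact_force: [-0.0, 1.2, 0.2]
grip_width: 0.478
grasp_force: 0.0
slat px [280. 207.] at 590.0 250.8 size 128.4 29.6 yaw -10.5
t 19.15 pos [543.5  -8.4 109.4] yaw 169.9 tilt-fix xy [0.03 0.01] | turn z -0.1 then cm [-0.04 23.7   5.74] | now cm [2.00e-02 2.37e+01 5.75e+00] F [-0.1  1.6 -0.6] grip 0.478 0.0 q7 0.7
```

Slat_3 now lies flat: 128.4 × 29.6 at (590, 251), yaw −10.5°. I go back to take it across its width.

```bash
python3 -c "
from h import *
go(590,250.8,85,169.5);arc(590,250.8,85,169.5,7)"
```

```text
t 19.15 pos [543.5  -8.4 109.4] yaw 169.9 tilt-fix xy [0.03 0.01] | turn z 0.4 then cm [ 0.15 26.33  2.44] | now cm [-2.000e-02  2.633e+01  2.460e+00] F [-0.1  1.6 -0.6] grip 0.478 0.0 q7 0.7
arc n 7 turn 0.05 shift 0.01 3.76 0.35 rmin 551.0 rmax 641.0 step mm 37.6
```

```bash

python3 -m inch '[{"delta_rot":[0,0,0.4],"translation":[0,3.76,0],"claw":47},{"delta_rot":[0,0,0],"translation":[0,3.76,0],"claw":47},{"delta_rot":[0,0,0],"translation":[0,3.76,0],"claw":47},{"delta_rot":[0,0,0],"translation":[0,3.76,0],"claw":47},{"delta_rot":[0,0,0],"translation":[0,3.76,0.8],"claw":47}]' >/dev/null
python3 -m inch '[{"delta_rot":[0,0,0],"translation":[0,3.76,0.8],"claw":47},{"delta_rot":[0,0,0],"translation":[0,3.76,0.8],"claw":47},{"delta_rot":[0,0,0],"translation":[0,0,0],"claw":47},{"delta_rot":[0,0,0],"translation":[0,0,0],"claw":47},{"delta_rot":[0,0,0],"translation":[0,0,0],"claw":47}]' >/dev/null
python3 -c "
from h import *
go(590,250.8,28.5,169.5)"
```

```text
t 19.98 pos [590.7 251.   85.2] yaw 169.6 tilt-fix xy [-0.01 -0.02] | turn z 0.1 then cm [ 0.07 -0.03  5.67] | now cm [ 0.07 -0.03  5.67] F [-0.3 -1.   0.1] grip 0.469 0.0 q7 0.47
```

```bash

python3 -m inch '[{"delta_rot":[0,0,0],"translation":[0.07,0,1.8],"claw":47},{"delta_rot":[0,0,0],"translation":[0,0,2],"claw":47},{"delta_rot":[0,0,0],"translation":[0,0,1.85],"claw":47},{"delta_rot":[0,0,0],"translation":[0,0,0],"claw":47},{"delta_rot":[0,0,0],"translation":[0,0,0],"claw":0}]' 40 >/dev/null
python3 -m inch '[{"delta_rot":[0,0,0],"translation":[0,0,0],"claw":0},{"delta_rot":[0,0,0],"translation":[0,0,0],"claw":0},{"delta_rot":[0,0,0],"translation":[0,0,0],"claw":0}]' 
python3 -c "
from h import *
go(590,250.8,28.5,169.5)"
python3 -m inch '[{"delta_rot":[0,0,0],"translation":[0,0,-2],"claw":0},{"delta_rot":[0,0,0],"translation":[0,0,-3],"claw":0},{"delta_rot":[0,0,0],"translation":[0,0,-4],"claw":0},{"delta_rot":[0,0,0],"translation":[0,0,0],"claw":0},{"delta_rot":[0,0,0],"translation":[0,0,0],"claw":0}]' 
python3 -c "
from h import *
go(499,34.4,90,161.4);arc(499,34.4,90,161.4,7)"
```

```text
time_s: 20.65
position: [590.9, 250.5, 29.9]
ee_rot: [0.092, 0.996, 0.0, 0.001]
contact_force: [-0.0, 0.0, -1.5]
grip_width: 0.336
grasp_force: 43.7
t 20.65 pos [590.9 250.5  29.9] yaw 169.5 tilt-fix xy [0.05 0.06] | turn z -0.0 then cm [0.09 0.01 0.14] | now cm [0.09 0.01 0.14] F [-0.   0.  -1.5] grip 0.336 43.7 q7 0.44
time_s: 21.07
position: [591.3, 250.8, 121.3]
ee_rot: [0.092, 0.996, 0.001, 0.002]
contact_force: [-0.7, -1.0, -1.8]
grip_width: 0.339
grasp_force: 43.8
t 21.07 pos [591.3 250.8 121.3] yaw 169.5 tilt-fix xy [0.13 0.18] | turn z 8.1 then cm [  1.85 -23.46   3.13] | now cm [  5.14 -22.97   3.06] F [-0.7 -1.  -1.8] grip 0.339 43.8 q7 0.49
arc n 7 turn 1.15 shift 0.53 -3.32 0.45 rmin 500.0 rmax 620.0 step mm 33.6
```

```bash

python3 -m inch '[{"delta_rot":[0,0,1.15],"translation":[0.53,-3.32,0],"claw":0},{"delta_rot":[0,0,1.15],"translation":[0.53,-3.32,0],"claw":0},{"delta_rot":[0,0,1.15],"translation":[0.53,-3.32,0],"claw":0},{"delta_rot":[0,0,1.15],"translation":[0.53,-3.32,0],"claw":0},{"delta_rot":[0,0,1.15],"translation":[0.53,-3.32,0],"claw":0}]' >/dev/null
python3 -m inch '[{"delta_rot":[0,0,1.15],"translation":[0.53,-3.32,0],"claw":0},{"delta_rot":[0,0,1.15],"translation":[0.53,-3.32,1],"claw":0},{"delta_rot":[0,0,0],"translation":[0,0,1.5],"claw":0},{"delta_rot":[0,0,0],"translation":[0,0,1.5],"claw":0},{"delta_rot":[0,0,0],"translation":[0,0,0],"claw":0}]' >/dev/null
python3 -m inch '[{"delta_rot":[0,0,0],"translation":[0,0,0],"claw":0},{"delta_rot":[0,0,0],"translation":[0,0,0],"claw":0}]' 
python3 -c "
from h import *
go(499.7,34.1,60,161.4)"
```

```text
time_s: 22.07
position: [498.6, 34.5, 79.2]
ee_rot: [0.161, 0.987, 0.0, -0.0]
contact_force: [-0.1, 0.6, -0.5]
grip_width: 0.337
grasp_force: 43.8
t 22.07 pos [498.6  34.5  79.2] yaw 161.5 tilt-fix xy [ 0.02 -0.01] | turn z 0.1 then cm [-0.12  0.    1.92] | now cm [-0.12  0.    1.92] F [-0.1  0.6 -0.5] grip 0.337 43.8 q7 0.38
```

```bash

python3 -m inch '[{"delta_rot":[0,0,0.1],"translation":[-0.12,0,0.6],"claw":0},{"delta_rot":[0,0,0],"translation":[0,0,0.6],"claw":0},{"delta_rot":[0,0,0],"translation":[0,0,0.5],"claw":0},{"delta_rot":[0,0,0],"translation":[0,0,0.2],"claw":0},{"delta_rot":[0,0,0],"translation":[0,0,0],"claw":0}]'
python3 -m inch '[{"delta_rot":[0,0,0],"translation":[0,0,0],"claw":0},{"delta_rot":[0,0,0],"translation":[0,0,0],"claw":0}]'
python3 -c "
from h import *
go(499.7,34.1,60,161.4)"
```

```text
time_s: 22.48
position: [499.4, 33.8, 59.4]
ee_rot: [0.162, 0.987, -0.0, -0.0]
contact_force: [0.3, -0.4, -0.4]
grip_width: 0.335
grasp_force: 43.8
time_s: 22.65
position: [499.7, 33.7, 59.8]
ee_rot: [0.162, 0.987, 0.0, -0.0]
contact_force: [1.0, -0.1, -2.1]
grip_width: 0.339
grasp_force: 43.8
t 22.65 pos [499.7  33.7  59.8] yaw 161.3 tilt-fix xy [ 0.01 -0.  ] | turn z -0.1 then cm [ 0.01  0.04 -0.02] | now cm [ 0.01  0.04 -0.02] F [ 1.  -0.1 -2.1] grip 0.339 43.8 q7 0.36
```

```bash

python3 -m inch '[{"delta_rot":[0,0,0],"translation":[0,0,0],"claw":48},{"delta_rot":[0,0,0],"translation":[0,0,0],"claw":48},{"delta_rot":[0,0,0],"translation":[0,0,-1],"claw":48},{"delta_rot":[0,0,0],"translation":[0,0,-2.5],"claw":48},{"delta_rot":[0,0,0],"translation":[0,0,-4],"claw":48}]'
python3 - <<'E'
import cv2,numpy as np
a=cv2.imread("pics/top0.png")[178:253,420:465];b=cv2.imread("pics/scene0.png")[112:152,212:277]
A=cv2.resize(a,None,fx=8,fy=8,interpolation=cv2.INTER_CUBIC);B=cv2.resize(b,None,fx=6.4,fy=6.4,interpolation=cv2.INTER_CUBIC)
C=np.zeros((600,360+416+10,3),np.uint8);C[:600,:360]=A;C[:256,370:786]=B;cv2.imwrite("pics/sup.png",C)
E
```

```text
time_s: 23.07
position: [498.4, 33.8, 133.8]
ee_rot: [0.162, 0.987, -0.0, -0.002]
contact_force: [0.7, -1.0, 0.1]
grip_width: 0.481
grasp_force: 0.0
```

View pics/sup.png

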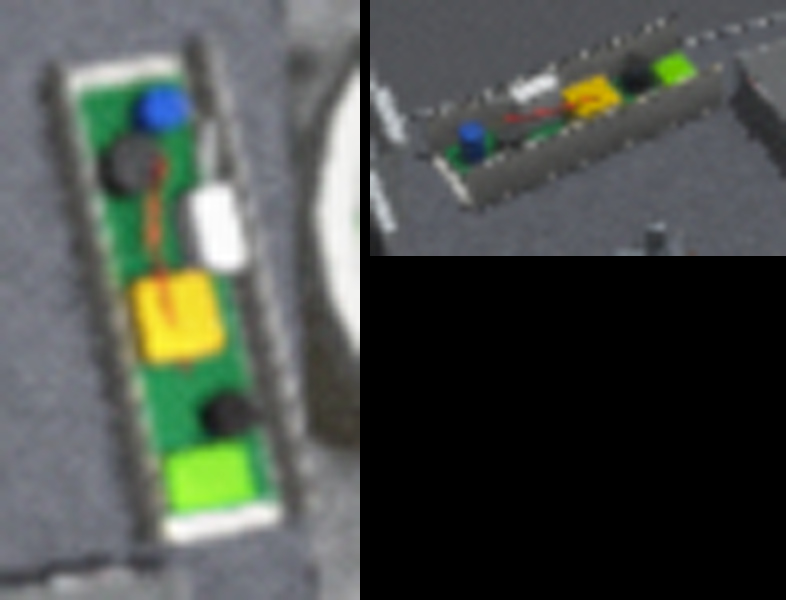

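The zoom shows the channel in the top view, with the left base at crop x=93, the left rim at 111 and the right rim at 261 at mid-length. The white end plates are at rows 62 and 535. Casting rays on these now, and checking the stand.

```bash
python3 - <<'E'
from h import *
d=img("top")
f=lambda x,y,z:ray(d,420+(x-3.5)/8,178+(y-3.5)/8,z).round(1)
print("row300 base",f(93,300,0),"rimL",f(111,300,37),"rimR",f(261,300,37))
print("L rim ends",f(66,75,37),f(158,540,37),"R rim ends",f(210,40,37),f(303,510,37),"base L ends",f(50,75,0),f(140,545,0))
h=cv2.cvtColor(d["image"],cv2.COLOR_RGB2HSV);m=cv2.inRange(h,(3,90,35),(18,255,230)).astype(np.float32)
go(563,-241,100,8.5);arc(563,-241,100,8.5,22)
E
```

```text
row300 base [ 565.7 -219.9    0. ] rimL [ 561.2 -215.    37. ] rimR [ 561.  -271.8   37. ]
L rim ends [ 647.9 -201.9   37. ] [ 470.2 -228.4   37. ] R rim ends [ 661.3 -257.6   37. ] [ 481.4 -283.5   37. ] base L ends [ 654.6 -207.1    0. ] [ 470.6 -233.6    0. ]
t 23.12 pos [500.6  34.2 141.5] yaw 161.4 tilt-fix xy [0.11 0.2 ] | turn z 152.9 then cm [ 2.1  28.14  4.15] | now cm [-14.69 -24.1    4.15] F [ 3.1  1.  12.1] grip 0.481 0.0 q7 0.47
arc n 22 turn 6.95 shift -1.7 0.44 0.19 rmin 519.0 rmax 656.0 step mm 17.6
```

```bash

python3 -m inch '[{"delta_rot":[0,0,7],"translation":[0,0,0],"claw":98},{"delta_rot":[0,0,7],"translation":[0,0,0],"claw":98},{"delta_rot":[0,0,7],"translation":[0,0,0],"claw":98},{"delta_rot":[0,0,7],"translation":[0,0,0],"claw":98},{"delta_rot":[0,0,7],"translation":[0,0,0],"claw":98}]' >/dev/null
python3 -m inch '[{"delta_rot":[0,0,7],"translation":[0,0,0],"claw":98},{"delta_rot":[0,0,7],"translation":[0,0,0],"claw":98},{"delta_rot":[0,0,7],"translation":[0,0,0],"claw":98},{"delta_rot":[0,0,7],"translation":[0,0,0],"claw":98},{"delta_rot":[0,0,7],"translation":[0,0,0],"claw":98}]'
python3 -c "
from h import *
go(565,-243,90,8.4);arc(565,-243,90,8.4,12)"
```

```text
time_s: 23.95
position: [499.7, 33.7, 135.0]
ee_rot: [0.701, 0.713, 0.0, 0.0]
contact_force: [-0.2, 0.0, 0.3]
grip_width: 0.976
grasp_force: 0.0
t 23.95 pos [499.7  33.7 135. ] yaw 91.0 tilt-fix xy [ 0.02 -0.01] | turn z 82.6 then cm [ 2.42 28.33  4.5 ] | now cm [-27.78   6.04   4.5 ] F [-0.2  0.   0.3] grip 0.976 0.0 q7 -0.36
arc n 12 turn 6.88 shift -1.66 1.99 0.37 rmin 520.0 rmax 616.0 step mm 25.9
```

```bash

python3 -m inch '[{"delta_rot":[0,0,6.88],"translation":[-1.66,1.99,0],"claw":98},{"delta_rot":[0,0,6.88],"translation":[-1.66,1.99,0],"claw":98},{"delta_rot":[0,0,6.88],"translation":[-1.66,1.99,0.4],"claw":98},{"delta_rot":[0,0,6.88],"translation":[-1.66,1.99,0.4],"claw":98},{"delta_rot":[0,0,6.88],"translation":[-1.66,1.99,0.4],"claw":98}]' >/dev/null
python3 -m inch '[{"delta_rot":[0,0,6.88],"translation":[-1.66,1.99,0.4],"claw":98},{"delta_rot":[0,0,6.88],"translation":[-1.66,1.99,0.4],"claw":98},{"delta_rot":[0,0,6.88],"translation":[-1.66,1.99,0.4],"claw":98},{"delta_rot":[0,0,6.88],"translation":[-1.66,1.99,0.4],"claw":98},{"delta_rot":[0,0,6.88],"translation":[-1.66,1.99,0.4],"claw":98}]' >/dev/null
python3 -m inch '[{"delta_rot":[0,0,6.88],"translation":[-1.66,1.99,0.4],"claw":98},{"delta_rot":[0,0,6.88],"translation":[-1.66,1.99,0.4],"claw":98},{"delta_rot":[0,0,0],"translation":[0,0,0],"claw":98},{"delta_rot":[0,0,0],"translation":[0,0,0],"claw":98},{"delta_rot":[0,0,0],"translation":[0,0,0],"claw":98}]' 
cat > chk.py <<'E'
from h import *
d=img("top");h=cv2.cvtColor(d["image"],cv2.COLOR_RGB2HSV);m=cv2.inRange(h,(3,90,35),(18,255,230)).astype(np.float32)
t=np.radians(-18.6);ex=np.array([np.cos(t),np.sin(t)]);ey=np.array([-ex[1],ex[0]]);c=np.array([511.,70.4])
def edge(n,z,xs,ys,axis):
    for k in ys:
        P=np.array([np.r_[c+(ex*a+ey*k if axis==0 else ex*k+ey*a),z] for a in xs]);q=proj(d,P).astype(np.float32)
        v=cv2.remap(m,q[:,0],q[:,1],cv2.INTER_LINEAR)[:,0];i=np.where(np.diff((v>127).astype(int)))[0];print(n,k,[float(xs[j]) for j in i])
edge("upper across",48,np.arange(-80,80,.5),(-10,0,10),1)
edge("upper along",48,np.arange(-80,80,.5),(-42,-34,34,42),0)
edge("lower across",36,np.arange(-80,80,.5),(-8,8),0)
E
python3 chk.py; python3 -c "
from h import *
go(565,-243,30,8.4)"
```

```text
time_s: 25.2
position: [567.3, -242.4, 94.9]
ee_rot: [0.997, 0.078, 0.0, -0.0]
contact_force: [-0.4, 0.9, 0.3]
grip_width: 0.979
grasp_force: 0.0
upper across -10 [-51.5, -20.0, 23.5, 55.0]
upper across 0 [-51.5, -20.0, 23.5, 54.5]
upper across 10 [-51.5, -20.0, 23.5, 54.0]
upper along -42 [-65.0, 64.5]
upper along -34 [-64.5, 65.0]
upper along 34 [-65.5, 65.0]
upper along 42 [-65.0, 65.5]
lower across -8 [-56.0, -22.0, 21.5, 53.5]
lower across 8 [-55.0, -21.0, 22.5, 54.5]
t 25.25 pos [ 567.5 -242.1   94.9] yaw 8.9 tilt-fix xy [-0.04 -0.03] | turn z 0.5 then cm [-0.26  0.05  6.49] | now cm [-0.26  0.06  6.49] F [1.1 0.5 0.1] grip 0.981 0.0 q7 -0.92
```

All four slats read home on the stand. I descend on the supply with the fingers wide.

```bash

python3 -m inch '[{"delta_rot":[0,0,0.5],"translation":[-0.26,0.05,1.5],"claw":98},{"delta_rot":[0,0,0],"translation":[0,0,1.5],"claw":98},{"delta_rot":[0,0,0],"translation":[0,0,0.8],"claw":98},{"delta_rot":[0,0,0],"translation":[0,0,0.6],"claw":98},{"delta_rot":[0,0,0],"translation":[0,0,0.5],"claw":98}]' 20
python3 -m inch '[{"delta_rot":[0,0,0],"translation":[0,0,0.5],"claw":98},{"delta_rot":[0,0,0],"translation":[0,0,0.5],"claw":98},{"delta_rot":[0,0,0],"translation":[0,0,0.5],"claw":98},{"delta_rot":[0,0,0],"translation":[0,0,0],"claw":98},{"delta_rot":[0,0,0],"translation":[0,0,0],"claw":85}]'
python3 -c "
from h import *
go(565,-243,30,8.4)"
```

```text
time_s: 25.67
position: [564.8, -243.5, 45.5]
ee_rot: [0.997, 0.073, 0.0, -0.0]
contact_force: [-0.2, 0.4, 0.3]
grip_width: 0.982
grasp_force: 0.0
time_s: 26.08
position: [564.5, -244.0, 30.7]
ee_rot: [0.997, 0.072, -0.0, -0.0]
contact_force: [-1.2, 0.3, -1.0]
grip_width: 0.864
grasp_force: 0.0
t 26.08 pos [ 564.5 -244.    30.7] yaw 8.3 tilt-fix xy [-0.01  0.01] | turn z -0.1 then cm [ 0.07 -0.09  0.07] | now cm [ 0.07 -0.09  0.07] F [-1.2  0.3 -1. ] grip 0.864 0.0 q7 -0.91
```

```bash

python3 -m inch '[{"delta_rot":[0,0,0],"translation":[0,0,0],"claw":78},{"delta_rot":[0,0,0],"translation":[0,0,0],"claw":74},{"delta_rot":[0,0,0],"translation":[0,0,0],"claw":71},{"delta_rot":[0,0,0],"translation":[0,0,0],"claw":68},{"delta_rot":[0,0,0],"translation":[0,0,0],"claw":60}]' 20
python3 -m inch '[{"delta_rot":[0,0,0],"translation":[0,0,0],"claw":60},{"delta_rot":[0,0,0],"translation":[0,0,0],"claw":60}]' 20
python3 -c "
from h import *
go(565,-243,30,8.4)"
```

```text
time_s: 26.5
position: [564.7, -244.3, 31.3]
ee_rot: [0.997, 0.072, 0.0, 0.0]
contact_force: [-1.4, -2.0, 5.7]
grip_width: 0.683
grasp_force: 20.3
time_s: 26.67
position: [564.7, -244.3, 31.3]
ee_rot: [0.997, 0.072, 0.0, 0.0]
contact_force: [-0.8, -2.6, 5.2]
grip_width: 0.682
grasp_force: 20.3
t 26.67 pos [ 564.7 -244.3   31.3] yaw 8.3 tilt-fix xy [ 0.03 -0.04] | turn z -0.1 then cm [ 0.05 -0.13  0.13] | now cm [ 0.05 -0.13  0.13] F [-0.8 -2.6  5.2] grip 0.682 20.3 q7 -0.91
```

```bash

python3 -m inch '[{"delta_rot":[0,0,0],"translation":[0,0,-0.4],"claw":60},{"delta_rot":[0,0,0],"translation":[0,0,-0.8],"claw":60},{"delta_rot":[0,0,0],"translation":[0,0,-1],"claw":60},{"delta_rot":[0,0,0],"translation":[0,0,-1],"claw":60},{"delta_rot":[0,0,0],"translation":[0,0,-0.8],"claw":60}]' 20
python3 -m inch '[{"delta_rot":[0,0,0],"translation":[0,0,-0.2],"claw":60},{"delta_rot":[0,0,0],"translation":[0,0,0],"claw":60}]' 20
python3 -c "
from h import *
go(511,70.4,120,71.4);arc(511,70.4,120,71.4,18)
s=img('scene');cv2.imwrite('pics/s6.png',cv2.resize(s['image'][80:200,180:340,::-1],None,fx=5,fy=5,interpolation=cv2.INTER_CUBIC))"
```

```text
time_s: 27.08
position: [564.8, -244.1, 72.4]
ee_rot: [0.997, 0.072, 0.0, 0.0]
contact_force: [-0.0, 0.6, -3.1]
grip_width: 0.681
grasp_force: 23.5
time_s: 27.25
position: [564.8, -244.1, 73.7]
ee_rot: [0.997, 0.072, 0.001, 0.0]
contact_force: [-1.4, -0.1, -3.6]
grip_width: 0.68
grasp_force: 23.5
t 27.25 pos [ 564.8 -244.1   73.7] yaw 8.3 tilt-fix xy [ 0.03 -0.06] | turn z -63.1 then cm [ 28.09 -15.13  -4.63] | now cm [ -0.78 -31.89  -4.65] F [-1.4 -0.1 -3.6] grip 0.68 23.5 q7 -0.92
arc n 18 turn -3.51 shift 0.89 -1.64 -0.26 rmin 516.0 rmax 615.0 step mm 18.7
```

View pics/s6.png

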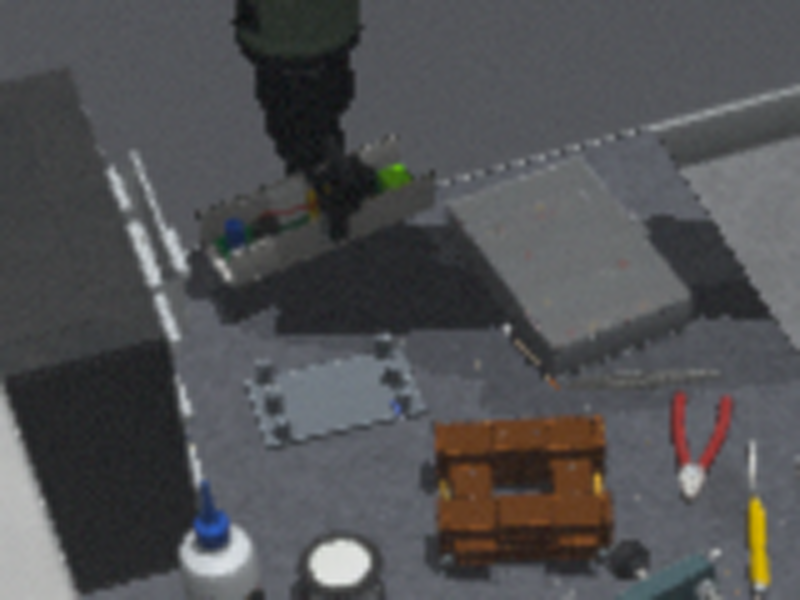

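The supply hangs level at crop (320,205), the stand is complete at (520,490), and the rack is empty. I move clear of the drawer first, then turn.

```bash

python3 -m inch '[{"delta_rot":[0,0,0],"translation":[-0.3,-0.8,0],"claw":60},{"delta_rot":[0,0,0],"translation":[-0.5,-1.6,0],"claw":60},{"delta_rot":[0,0,0],"translation":[-0.5,-2.2,0],"claw":60},{"delta_rot":[0,0,0],"translation":[-0.5,-2.2,0],"claw":60},{"delta_rot":[0,0,-1.5],"translation":[-0.4,-2,-0.2],"claw":60}]' 20
python3 -c "
from h import *
go(511,70.4,120,71.4);arc(511,70.4,122,71.4,15)"
```

```text
time_s: 27.72
position: [529.1, -158.9, 74.1]
ee_rot: [0.996, 0.085, -0.001, -0.0]
contact_force: [1.4, 0.2, -2.9]
grip_width: 0.678
grasp_force: 23.4
t 27.72 pos [ 529.1 -158.9   74.1] yaw 9.8 tilt-fix xy [-0.05  0.07] | turn z -61.6 then cm [21.15 -9.03 -4.59] | now cm [  2.1  -22.9   -4.57] F [ 1.4  0.2 -2.9] grip 0.678 23.4 q7 -0.97
arc n 15 turn -4.11 shift 0.9 -1.33 -0.32 rmin 516.0 rmax 558.0 step mm 16.1
```

```bash

python3 -m inch '[{"delta_rot":[0,0,-4.11],"translation":[0.9,-1.33,-0.5],"claw":60},{"delta_rot":[0,0,-4.11],"translation":[0.9,-1.33,-0.7],"claw":60},{"delta_rot":[0,0,-4.11],"translation":[0.9,-1.33,-0.8],"claw":60},{"delta_rot":[0,0,-4.11],"translation":[0.9,-1.33,-0.8],"claw":60},{"delta_rot":[0,0,-4.11],"translation":[0.9,-1.33,-0.8],"claw":60}]' 20
python3 -m inch '[{"delta_rot":[0,0,-4.11],"translation":[0.9,-1.33,-0.6],"claw":60},{"delta_rot":[0,0,-4.11],"translation":[0.9,-1.33,-0.4],"claw":60},{"delta_rot":[0,0,-4.11],"translation":[0.9,-1.33,-0.2],"claw":60},{"delta_rot":[0,0,-4.11],"translation":[0.9,-1.33,0],"claw":60},{"delta_rot":[0,0,-4.11],"translation":[0.9,-1.33,0],"claw":60}]' 20 >/dev/null
python3 -m inch '[{"delta_rot":[0,0,-4.11],"translation":[0.9,-1.33,0],"claw":60},{"delta_rot":[0,0,-4.11],"translation":[0.9,-1.33,0],"claw":60},{"delta_rot":[0,0,-4.11],"translation":[0.9,-1.33,0],"claw":60},{"delta_rot":[0,0,-4.11],"translation":[0.9,-1.33,0],"claw":60},{"delta_rot":[0,0,-4.11],"translation":[0.9,-1.33,0],"claw":60}]' 20 >/dev/null
python3 -m inch '[{"delta_rot":[0,0,0],"translation":[0,0,0],"claw":60},{"delta_rot":[0,0,0],"translation":[0,0,0],"claw":60},{"delta_rot":[0,0,0],"translation":[0,0,0],"claw":60}]' 20
python3 -c "
from h import *
go(511,70.4,79.5,71.4)
d=img('top');h=cv2.cvtColor(d['image'],cv2.COLOR_RGB2HSV)
for n,lo,hi in(('lime',(35,150,150),(58,255,255)),('blue',(100,150,80),(125,255,255))):
  m=cv2.inRange(h,lo,hi);m[:,:290]=0;m[:,400:]=0;m[:170]=0;m[290:]=0
  if m.any(): v=np.argwhere(m).mean(0);print(n,v,m.sum()//255,ray(d,v[1],v[0],100))"
```

```text
time_s: 28.13
position: [552.8, -82.1, 111.7]
ee_rot: [0.964, 0.265, 0.0, 0.0]
contact_force: [-0.3, 0.3, -2.6]
grip_width: 0.682
grasp_force: 23.4
time_s: 29.22
position: [512.1, 68.5, 122.9]
ee_rot: [0.812, 0.584, -0.0, 0.0]
contact_force: [-0.3, 0.1, -4.0]
grip_width: 0.678
grasp_force: 23.5
t 29.22 pos [512.1  68.5 122.9] yaw 71.5 tilt-fix xy [0.01 0.01] | turn z 0.1 then cm [ 0.15 -0.17  4.34] | now cm [ 0.15 -0.17  4.34] F [-0.3  0.1 -4. ] grip 0.678 23.5 q7 -0.63
blue [218.48275862 321.10344828] 29 [544.20029038 131.44407065 100.        ]
```

```bash

python3 -m inch '[{"delta_rot":[0,0,0],"translation":[0.15,-0.17,0.6],"claw":60},{"delta_rot":[0,0,0],"translation":[0,0,1],"claw":60},{"delta_rot":[0,0,0],"translation":[0,0,1],"claw":60},{"delta_rot":[0,0,0],"translation":[0,0,0.8],"claw":60},{"delta_rot":[0,0,0],"translation":[0,0,0.4],"claw":60}]' 20
python3 -m inch '[{"delta_rot":[0,0,0],"translation":[0,0,0.3],"claw":60},{"delta_rot":[0,0,0],"translation":[0,0,0.2],"claw":60},{"delta_rot":[0,0,0],"translation":[0,0,0],"claw":60},{"delta_rot":[0,0,0],"translation":[0,0,0],"claw":60}]' 20
python3 -c "
from h import *
go(511,70.4,79.5,71.4)"
```

```text
time_s: 29.68
position: [510.5, 70.4, 83.1]
ee_rot: [0.812, 0.584, -0.001, -0.0]
contact_force: [0.1, 1.4, -3.6]
grip_width: 0.684
grasp_force: 23.4
time_s: 30.02
position: [511.1, 70.6, 80.0]
ee_rot: [0.812, 0.584, 0.0, 0.0]
contact_force: [0.4, 0.8, -2.9]
grip_width: 0.686
grasp_force: 23.5
t 30.02 pos [511.1  70.6  80. ] yaw 71.4 tilt-fix xy [ 0.01 -0.01] | turn z 0.0 then cm [-0.02 -0.01  0.05] | now cm [-0.02 -0.01  0.05] F [ 0.4  0.8 -2.9] grip 0.686 23.5 q7 -0.64
```

Not yet carried by the slats, so I go down in 1 mm steps until the weight comes off.

```bash

python3 -m inch '[{"delta_rot":[0,0,0],"translation":[0,0,0.1],"claw":60},{"delta_rot":[0,0,0],"translation":[0,0,0],"claw":60},{"delta_rot":[0,0,0],"translation":[0,0,0],"claw":60}]' 20
python3 -m inch '[{"delta_rot":[0,0,0],"translation":[0,0,0.1],"claw":60},{"delta_rot":[0,0,0],"translation":[0,0,0],"claw":60},{"delta_rot":[0,0,0],"translation":[0,0,0],"claw":60}]' 20
```

```text
time_s: 30.27
position: [511.2, 70.6, 79.3]
ee_rot: [0.812, 0.584, 0.0, 0.0]
contact_force: [-2.2, -0.4, 6.1]
grip_width: 0.679
grasp_force: 24.3
time_s: 30.52
position: [511.3, 70.7, 78.8]
ee_rot: [0.812, 0.584, 0.001, 0.0]
contact_force: [-4.2, -0.7, 19.6]
grip_width: 0.681
grasp_force: 25.4
```

Seated at the expected height (TCP ≈ 79.4). Ease off, open, and lift straight out.

```bash

python3 -m inch '[{"delta_rot":[0,0,0],"translation":[0,0,-0.12],"claw":60},{"delta_rot":[0,0,0],"translation":[0,0,0],"claw":72},{"delta_rot":[0,0,0],"translation":[0,0,0],"claw":80},{"delta_rot":[0,0,0],"translation":[0,0,0],"claw":90},{"delta_rot":[0,0,0],"translation":[0,0,0],"claw":96}]' 20
python3 -m inch '[{"delta_rot":[0,0,0],"translation":[0,0,-0.5],"claw":96},{"delta_rot":[0,0,0],"translation":[0,0,-1],"claw":96},{"delta_rot":[0,0,0],"translation":[0,0,-2],"claw":96},{"delta_rot":[0,0,0],"translation":[0,0,-4],"claw":96},{"delta_rot":[0,0,0],"translation":[0,0,-4],"claw":96}]'
python3 -m inch '[{"delta_rot":[0,0,0],"translation":[-4,0,0],"claw":96},{"delta_rot":[0,0,0],"translation":[-4,0,0],"claw":96},{"delta_rot":[0,0,0],"translation":[-4,0,0],"claw":96},{"delta_rot":[0,0,0],"translation":[-4,0,0],"claw":96},{"delta_rot":[0,0,0],"translation":[-4,0,0],"claw":96}]'
python3 -m inch '[{"delta_rot":[0,0,0],"translation":[-4,0,0],"claw":96},{"delta_rot":[0,0,0],"translation":[-4,0,0],"claw":96},{"delta_rot":[0,0,0],"translation":[0,0,0],"claw":96},{"delta_rot":[0,0,0],"translation":[0,0,0],"claw":96}]'
python3 - <<'E'
from h import *
d=img("top");I=d["image"];cv2.imwrite("pics/t7.png",I[:,:,::-1]);h=cv2.cvtColor(I,cv2.COLOR_RGB2HSV)
t=np.radians(-18.6);ex=np.array([np.cos(t),np.sin(t)]);ey=np.array([-ex[1],ex[0]]);c=np.array([511.,70.4])
loc=lambda P:np.round([(P[:2]-c)@ex,(P[:2]-c)@ey],1)
def blobs(n,m,z,amin=8):
    k=np.zeros_like(m);k[180:285,290:400]=m[180:285,290:400]
    for q in cv2.findContours(k,0,2)[0]:
        if cv2.contourArea(q)>=amin:
            v=q[:,0].mean(0);(a,b),s,an=cv2.minAreaRect(ray(d,q[:,0,0],q[:,0,1],z)[:,:2].astype(np.float32));print(n,"px",v.round(),"local",loc(np.array([a,b])),"size",np.round(s),"ang",round(an))
blobs("white",cv2.inRange(h,(0,0,185),(180,45,255)),60)
blobs("green",cv2.inRange(h,(35,80,40),(90,255,255)),55)
m=cv2.inRange(h,(3,90,35),(18,255,230))
blobs("brown",m,48)
E
```

```text
time_s: 30.93
position: [511.1, 70.6, 79.0]
ee_rot: [0.812, 0.584, 0.0, -0.0]
contact_force: [0.1, 0.5, -0.7]
grip_width: 0.96
grasp_force: 0.0
time_s: 31.35
position: [510.3, 70.5, 195.8]
ee_rot: [0.812, 0.584, -0.001, -0.0]
contact_force: [0.5, -0.1, -0.5]
grip_width: 0.964
grasp_force: 0.0
time_s: 31.77
position: [446.4, -120.5, 195.0]
ee_rot: [0.812, 0.584, 0.0, 0.0]
contact_force: [1.1, -0.9, -0.2]
grip_width: 0.96
grasp_force: 0.0
time_s: 32.1
position: [421.0, -196.8, 194.7]
ee_rot: [0.813, 0.582, -0.0, 0.0]
contact_force: [-0.1, 0.5, 0.8]
grip_width: 0.965
grasp_force: 0.0
white px [331. 274.] local [-130.6  -12.9] size [30. 17.] ang 63
white px [299. 264.] local [-129.9   87.9] size [ 7. 20.] ang 18
white px [291. 260.] local [-122.9  111.8] size [12. 44.] ang 90
white px [369. 239.] local [  4.2 -87.2] size [ 7. 43.] ang 76
white px [337. 223.] local [19.5 19.6] size [33. 16.] ang 76
white px [312. 221.] local [ 0.3 90.4] size [ 9. 48.] ang 73
white px [330. 185.] local [125.8  73. ] size [42. 25.] ang 90
green px [354. 234.] local [  2.1 -41.4] size [85. 46.] ang 71
green px [326. 227.] local [ 0.4 41.7] size [85. 45.] ang 72
brown px [335. 246.] local [-45.    1.4] size [126.  39.] ang 71
brown px [343. 215.] local [51.1  2.6] size [128.  29.] ang 71
```

The end plates sit at −87 and +90 along the foot's y, 2 mm off across it, with the angle within 2°. The supply is centred, the arm is clear and the forces are nil, so I hand in.

```bash
python3 -c "
from station import robot
print(robot.finish_job())"
```

```text
the job is handed in; nothing more can be done
None
```

I finished the stand and handed the job in at about 32 s: in the camera images all four slats read home and the supply lies centred across the top pair, within about 3 mm. `finish_job()` returned no verdict. I did not measure the reel, bottle and phone again at the end, though no move went near enough to touch them.

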